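# Clamp turned hubs in the blow-off fixture and start the air

## Robot

A 6-joint arm with a two-finger parallel gripper is mounted at the origin on the work surface. World frame = base frame: x ahead of the robot, y to its left, z up, the work surface at z = 0. Lengths are in m, angles in degrees, forces in N, time in s.
With the tool pointing down it reaches from about 0.275 to 0.825 m from the base axis. Payload 4.9 kg.
Tool frame: the origin (TCP) lies at the very end of the fingers, on their centre line; the grasp point (between the pads) lies 19 mm behind it (arm.grasp_offset is the distance from the TCP to the grasp point, in m); z points along the fingers, y is the direction in which the jaws open and shut (so a half turn about z gives the same grasp; the last joint's range is limited). The gripper opens to 85 mm and grips with 20 to 120 N. Pads are 22 mm wide; open, the fingers measure 114 mm over their backs; the gripper's body (76 mm by 85 mm) begins 54 mm behind the grasp point. The pads swing forward as they close: fully open they stand 13 mm farther back than shut.
Start: joints at [-82.689, 18.69, -11.035, 60.275, 0, 82.311], TCP at [0.142, -0.531, 0.231] pointing down, gripper open.
Joint ranges: [-152.03, 152.03], [-55.5, 102.48], [-74.3, 77.21], [-110.64, 120.58], [-84.22, 78.4], [-180, 180]. Speed limits (degrees/s): [147.25, 147.25, 180, 180, 180, 180].

## Interface

Orientations are given as [roll, pitch, yaw] about the fixed x, y, z axes, in that order (R = Rz(yaw) Ry(pitch) Rx(roll)).
In Python, from station import readout, viewer, workorder, arm gives the robot as it stands.
- The arm moves only by the tool jog_arm, never from a script. Its argument "commands" is one flat list of numbers, 6 for each row, row after row: the shift along the world's x, y, z in mm, then the turn, a rotation vector about the world's x, y, z in rad. In form: [x, y, z, wx, wy, wz, x, y, z, wx, wy, wz, ...]. A call has 1 to 8 rows; each row shifts and turns the commanded pose from where the row before left it; what a row does not reach is not made up. A row lasts 1/10 s, in which the tool goes at most 50 mm and 8.59 degrees, less where a joint would pass 70% of its speed; a pose out of reach is approached as far as the arm can. A call with a gripper value outside its range is refused whole. "fingers" is the opening, from -1 (shut) to 1 (fully open), set as the call begins (left out, the last holds). The fingers move at their own pace and stop on an object; "grip_force" is the grip in N (left out, the last holds). Time passes only in rows, so rows that do not move let the fingers close. It gives the time, the measured TCP pose, the force and the opening at its end, in the units of the state.
- readout.sense(): the state, without advancing time (a new reading comes with each control period).
- viewer.snapshot(name): name is "side" or "top" or "wrist"; returns the picture (400x640x3 uint8, red, green, blue); there is no depth.
- viewer.camera_info(name): a dict with "fx", "fy", "cx", "cy" (pixels), "dist" ([k1, k2, p1, p2, k3] as OpenCV has them; the pictures are not rectified), "position" and "orientation" of the camera in the world. Camera axes: x right, y down, z forward; pixel columns grow to the right and rows downward; lengths in m; the calibration is good to about 2 mm. A picture is of the moment at which its call begins: read the wrist's pose just before it. camera_info takes no time and is no camera call; for the wrist camera it gives the pose at the moment of the call.
- workorder.close_job(): hands the job in, once; it reports no verdict.
The state is a dict: "clock": time; "joints": joint angles; "joint_vel": joint speeds; "joint_efforts": joint torques, N m; "position": TCP position; "ee_rot": TCP orientation; "wrist_force": force on the tool from outside, world axes, zero at the start; "torque": the same for the moment, N m; "grip_width": finger opening in m.
Only numpy, scipy, OpenCV 4.12 (cv2) and the standard library are available. Lean on these libraries where they do the work, as an engineer would, in place of code of your own. Each camera call takes 0.05 s, during which the arm holds its last target.

## Task

Lift the cover plate off the blow-off fixture, lay it flat on the rubber mat, and stand every turned hub from the blue tray upright in a nest, any nest for any hub; then lower the cover back over both dowel pins until it lies flat on the two rails. Swing the clamp arm over the cover to its stop and tighten the ratchet knob clockwise until it slips and clicks, at least three clicks. Only when it is clamped, press the green start button fully down and let it come up again; leave the other things on the bench where they lie.

Things in the scene. Friction and masses are not known exactly. Their poses are not given: they have to be found in the camera images.
- fixture: Blow-off fixture, fixed: grey base 150 x 220 mm, aluminium nest block 130 x 130 mm (top 26 mm above the bench) with 2 x 2 round nests 62 mm apart, a blue rail 24 mm wide along its left and right edges (y = +-83 mm; tops 58 mm up). Origin: on the bench under the block's middle; x away from the robot, y to the left. At x = +120 mm a 28 mm post, the vertical pivot of the swing arm.
- nest0 (a point): Centre of the floor of one nest, 18 mm above the bench: a round recess 48 mm across, 8 mm deep, for a hub's flange. Nests are alike; some stay empty when there are fewer hubs. Beside them the rails stand 32 mm above the block, inner faces at y = +-71 mm of the fixture.
- nest1 (a point): Centre of the floor of one nest, 18 mm above the bench: a round recess 48 mm across, 8 mm deep, for a hub's flange. As nest0.
- nest2 (a point): Centre of the floor of one nest, 18 mm above the bench: a round recess 48 mm across, 8 mm deep, for a hub's flange. As nest0.
- nest3 (a point): Centre of the floor of one nest, 18 mm above the bench: a round recess 48 mm across, 8 mm deep, for a hub's flange. As nest0.
- cover_seat (a point): Midway between the rails at the height of their tops, 58 mm up: the underside centre of the seated cover lies here, 2 mm above hubs in the nests. Axes as the fixture's. From the middle of each rail, at y = +83 and -83 mm from here, rises a steel dowel pin, 10 mm thick, 18 mm tall, the last 7 mm tapering to 5 mm.
- cover: Loose aluminium plate 130 (x) x 194 (y) x 8 mm, 0.45 to 0.65 kg, through holes of 11.5 mm at y = +83 and -83 mm, and in its middle an orange grip boss 24 (x) x 40 (y) mm, 32 mm high on the plate (top 40 mm above the underside). Starts seated on the fixture, unclamped. Origin: centre of the underside, z up. Fits either way round.
- hub0: Turned steel hub, 0.2 kg: flange 44 mm across, 14 mm high, on it a spigot 20 mm across, 24 mm high. Origin: centre of its underside, z up along the spigot. Absent: None. May be knocked aside. Two to four hubs start upright in a fixed blue tray 200 x 200 mm (walls 20 mm high, floor 4 mm thick) beside the fixture, opposite the mat.
- hub1: Turned steel hub, 0.2 kg: flange 44 mm across, 14 mm high, on it a spigot 20 mm across, 24 mm high. Origin: centre of its underside, z up along the spigot. Absent: None. May be knocked aside. As hub0.
- hub2: Turned steel hub, 0.2 kg: flange 44 mm across, 14 mm high, on it a spigot 20 mm across, 24 mm high. Origin: centre of its underside, z up along the spigot. Absent: None. May be knocked aside. As hub0.
- hub3: Turned steel hub, 0.2 kg: flange 44 mm across, 14 mm high, on it a spigot 20 mm across, 24 mm high. Origin: centre of its underside, z up along the spigot. Absent: None. May be knocked aside. As hub0.
- swing_arm (a joint): Angle of the blue swing arm about its post. 0: at its stop over the fixture, pointing to the robot (-x of the fixture), knob above the cover's boss; grows anticlockwise from above (out to the right), at most 1.9. Stiff hinge, 0.2 N m, stays where left. Bar 26 mm wide, 110 to 130 mm above the bench, the knob on its end 120 mm from the post's axis. It passes 12 mm above the seated cover's boss.
- clamp_screw (a joint): Angle of the clamp screw, seen as the aluminium collar with a red mark under the knob, 48 mm across, 5 mm high. 0 slack, grows clockwise from above, hard stop at 3.6; starts at 0 to 0.8. Driven by the knob (0.06 N m), it pushes the foot down 2.5 mm per rad; the sprung foot (3.5 N per mm) meets the seated boss at about 2.4 rad. Knob and collar do not rise or sink; nothing turns back by itself.
- ratchet_knob (a joint): How far the knob has slipped on its screw, clockwise from above, in rad; 0 at the start. While the screw can turn, the knob drives it without slip; with the screw at its stop the knob slips at 0.35 N m, a click each 0.23 rad (the collar's red mark stands still while the knob's yellow line turns). More slip does no harm.
- knob_grip (a point): On the ratchet knob's vertical axis, 22 mm above its underside, 10 mm below its top, 158 mm above the bench. Black fluted round knob 40 mm across, 32 mm high, a yellow line on top. Sits on the swing arm's end, moves with the arm and turns with the knob.
- clamp_foot: Black rubber foot, 24 mm across, on a sprung plunger under the end of the swing arm, below the knob; it presses on the cover's boss when the screw is tightened; 104 mm above the bench with the screw at 0. Origin: centre of its underside.
- start_button (a joint): Travel of the green start button, in m: 0 up, 0.006 fully down. Spring return, about 5 N when fully down.
- start_button_top (a point): Centre of the top of the start button: green, 30 mm across, on a yellow box 70 x 70 x 48 mm fixed to the bench; its top is 70 mm above the bench when up. Pressed straight down.
- chip_brush: Chip brush with wooden handle, 200 mm long, behind the fixture on the right. Bystander, to be left where it lies. Origin: centre of its underside.
- ring_gauge: Steel ring gauge, 60 mm across, 16 mm high. Bystander, to be left where it lies. Origin: centre of its underside.
- oil_bottle: Yellow bottle with red cap, 48 mm across, 130 mm high. Bystander, to be left where it lies. Origin: centre of its underside.
- wrench: Steel wrench, 180 mm long, behind the fixture. Bystander, to be left where it lies. Origin: centre of its underside.
- pin_cup: Grey plastic cup, 64 mm across, 60 mm high. Bystander, to be left where it lies. Origin: centre of its underside.
- mat: Black rubber mat, 170 (x) x 220 (y) x 3 mm, fixed flat on the bench, left or right of the fixture, empty at the start: the place to lay the cover. Origin: centre of its underside.
There are look-alikes about, which are no part of the job. What is meant by the cover is not brown, and is the larger of those in its own colour.

How it is judged:
By the outcome, as a careful person would: the job done as asked, in the order asked, and still so for the second after the job is handed in, with the robot touching nothing.
Of hub0, hub1, hub2, hub3 only 2 to 4 are there at a start; the rules pass over those that are not, and their reading is None.
At some moment in a run one of hub0, hub1, hub2, hub3 may be knocked a few centimetres aside while the robot is not near it.
It also fails if it takes over 210 s, if anything falls off the work surface, if the arm or the gripper's body presses on something with over 40 N, if the wrist force passes 120 N, or if a joint passes its speed limit or range.

## Working session

There is one attempt and no reset: what is moved stays moved. The work goes in short steps, Python scripts to look and compute and a tool call to move; the robot and the scene stay as the last step left them, time stands still between calls to the robot, and variables do not carry over. Pictures are saved under pics/ and viewed, and the job is handed in when it is done.

Besides the shell and the picture viewer there is one more tool, called as name(argument=value, ...), one argument or row to a line, values as JSON. jog_arm: Moves the arm, as the interface text tells. Its arguments: {"type":"object","properties":{"commands":{"type":"array"},"fingers":{"type":"number"},"grip_force":{"type":"number"}},"required":["commands"]}

```bash
ls; mkdir -p pics
python3 - <<'E'
from station import readout, viewer, workorder, arm
import cv2
print(readout.sense()); print(arm.grasp_offset)
for n in ["side","top","wrist"]:
    print(n,viewer.camera_info(n))
    cv2.imwrite(f"pics/{n}0.png",viewer.snapshot(n)[:,:,::-1])
E
```

```text
pics
{'clock': 0.0, 'joints': array([-8.26911439e+01,  1.87334938e+01, -1.10929753e+01,  6.02744980e+01,
       -8.34459348e-05,  8.23109023e+01]), 'joint_vel': array([ 0.04137786, -0.03497331, -0.07314462,  0.1006855 ,  0.14051995,
        0.0014044 ]), 'joint_efforts': array([-2.10948601e-03, -4.43394792e+01,  2.62443799e+01,  1.54875236e-02,
       -3.76377247e-04,  1.20680383e-05]), 'position': array([ 0.1422661 , -0.53066895,  0.23048292]), 'ee_rot': array([-1.79899930e+02, -1.34264624e-02,  1.49979422e+01]), 'wrist_force': array([ 0.14436499,  0.31899441, -0.58711608]), 'torque': array([-0.00435613, -0.01076662, -0.01622339]), 'grip_width': 0.085392917792683}
0.0187
side {'fx': 518.2034424890664, 'fy': 518.2034424890664, 'cx': 315.84975470495567, 'cy': 196.5054986641024, 'dist': array([-0.16384417,  0.        ,  0.        ,  0.        ,  0.        ]), 'position': array([ 0.19141162, -1.00244879,  0.79532569]), 'orientation': array([-122.11451279,   -1.27272269,  -15.89910705])}
top {'fx': 506.7216059148409, 'fy': 506.7216059148409, 'cx': 306.0511528844263, 'cy': 200.1111781599004, 'dist': array([-0.111178,  0.      ,  0.      ,  0.      ,  0.      ]), 'position': array([0.40912648, 0.06883303, 1.60614171]), 'orientation': array([-1.77166900e+02, -1.21026264e-01, -8.96558995e+01])}
wrist {'fx': 317.0234549465728, 'fy': 317.0234549465728, 'cx': 315.40277289427695, 'cy': 200.5188668364058, 'dist': array([0.0067036, 0.       , 0.       , 0.       , 0.       ]), 'position': array([ 0.20499778, -0.51415872,  0.37249488]), 'orientation': array([ 1.64948593e+02,  1.24568111e-01, -7.49939377e+01])}
```

View pics/top0.png

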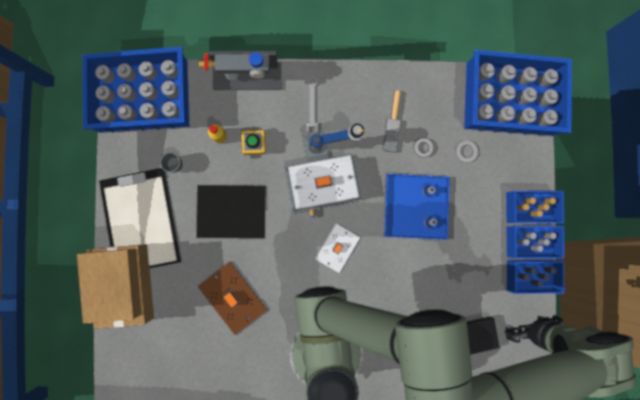

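View pics/side0.png

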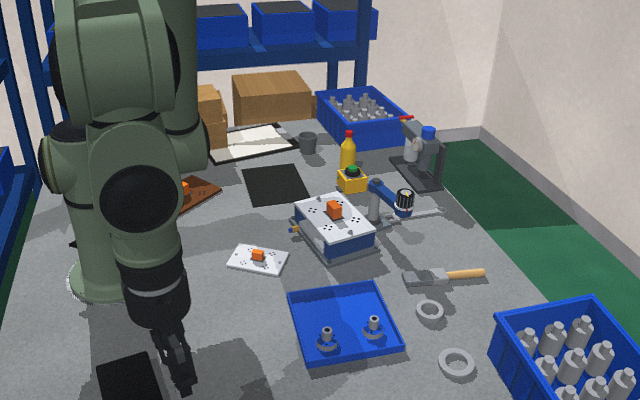

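View pics/wrist0.png

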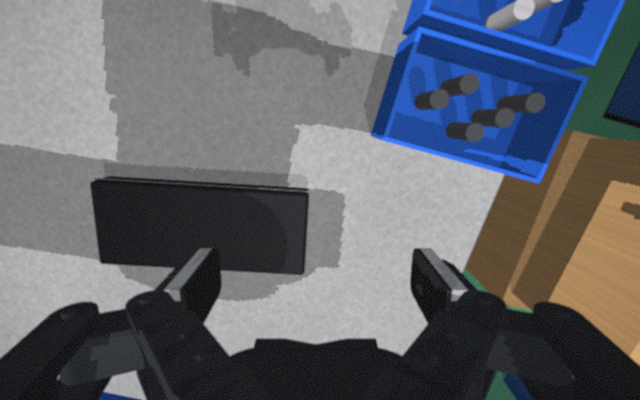

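Possible covers in the top view are the white plate on the fixture (323,182), a smaller white plate (338,248) and a brown plate (232,297). The larger non-brown one at (323,182) is the cover. The tray holds two hubs, at (432,189) and (432,222). Next I'll measure these and check a crop.

```bash
cat > h.py <<'E'
import numpy as np, cv2
from scipy.spatial.transform import Rotation as Ro
from station import readout, viewer, workorder, arm
def snap(n,save=None):
    inf=viewer.camera_info(n); im=viewer.snapshot(n)[:,:,::-1].copy()
    if save: cv2.imwrite(f"pics/{save}.png",im)
    return im,inf
def KR(inf):
    K=np.array([[inf['fx'],0,inf['cx']],[0,inf['fy'],inf['cy']],[0,0,1.]])
    return K,Ro.from_euler('xyz',inf['orientation'],degrees=True).as_matrix()
def ray(inf,px):
    K,R=KR(inf)
    u=cv2.undistortPoints(np.array(px,float).reshape(-1,1,2),K,np.array(inf['dist'])).reshape(-1,2)
    d=np.c_[u,np.ones(len(u))]@R.T
    return np.array(inf['position']),d
def plane(inf,px,z):
    o,d=ray(inf,px); t=(z-o[2])/d[:,2]; return o+d*t[:,None]
def proj(inf,P):
    K,R=KR(inf); P=np.atleast_2d(np.array(P,float))
    rv,_=cv2.Rodrigues(R.T); tv=-R.T@np.array(inf['position'])
    return cv2.projectPoints(P,rv,tv,K,np.array(inf['dist']))[0].reshape(-1,2)
def tri(obs):
    A=np.zeros((3,3));b=np.zeros(3)
    for inf,px in obs:
        o,d=ray(inf,[px]); d=d[0]/np.linalg.norm(d[0]); M=np.eye(3)-np.outer(d,d); A+=M;b+=M@o
    return np.linalg.solve(A,b)
def blobs(im,lo,hi,amin=10,roi=None):
    hsv=cv2.cvtColor(im,cv2.COLOR_BGR2HSV); m=cv2.inRange(hsv,np.array(lo),np.array(hi))
    if roi:
        k=np.zeros_like(m);x0,y0,x1,y1=roi;k[y0:y1,x0:x1]=1;m=m*k
    c,_=cv2.findContours(m,cv2.RETR_EXTERNAL,cv2.CHAIN_APPROX_NONE)
    out=[]
    for q in sorted(c,key=cv2.contourArea,reverse=True):
        if cv2.contourArea(q)<amin: continue
        M=cv2.moments(q); out.append((np.array([M['m10']/M['m00'],M['m01']/M['m00']]),cv2.contourArea(q),cv2.minAreaRect(q)))
    return out
def st():
    s=readout.sense(); print('t %.2f'%s['clock'],'pos',np.round(s['position']*1000,1),'rot',np.round(s['ee_rot'],1),'F',np.round(s['wrist_force'],1),'T',np.round(s['torque'],2),'w %.1f'%(s['grip_width']*1000),'j6 %.0f'%s['joints'][5]); return s
E
python3 - <<'E'
from h import *
im,inf=snap('top','top1'); ims,infs=snap('side','side1')
for n,b,z in [('orange',blobs(im,(3,150,120),(18,255,255)),.098),('white',blobs(im,(0,0,195),(180,40,255),roi=(270,130,390,290)),.066),('green',blobs(im,(45,100,50),(80,255,255),roi=(230,120,280,160)),.07),('mat',blobs(im,(0,0,0),(180,255,50),roi=(190,170,275,250),amin=500),.003)]:
  for c,a,r in b:
    print(n,np.round(c,1),a,np.round(r[1],1),round(r[2],1),np.round(plane(inf,[c],z)[0]*1000,1),)
    P=plane(inf,cv2.boxPoints(r),z); print('  edges',np.round(np.linalg.norm(np.diff(np.r_[P,P[:1]],axis=0),axis=1)*1000,1), 'cent',np.round(P.mean(0)*1000,1),'dirs',np.round(np.degrees(np.arctan2(*(P[1]-P[0])[[1,0]])),1))
c=cv2.resize(im[110:260,270:480],None,fx=3.8,fy=3.8,interpolation=cv2.INTER_CUBIC); cv2.imwrite('pics/c1.png',c)
c=cv2.resize(ims[160:380,220:450],None,fx=2.7,fy=2.7,interpolation=cv2.INTER_CUBIC); cv2.imwrite('pics/c2.png',c)
E
```

```text
orange [229.9 299.7] 113.5 [13.6  9.7] 56.3 [186.1 290.6  98. ]
  edges [29.  40.3 29.  40.3] cent [186.6 290.6  98. ] dirs -55.8
orange [323.3 181.2] 80.5 [ 7.4 13.2] 80.5 [540.5  15.   98. ]
  edges [39.3 22.2 39.3 22.2] cent [540.6  15.2  98. ] dirs -80.1
orange [337.5 247.7] 23.5 [4.4 7.2] 33.7 [342.8 -28.3  98. ]
  edges [21.4 13.2 21.4 13.2] cent [342.8 -28.3  98. ] dirs -33.5
orange [213.3 129. ] 14.0 [6.8 8.6] 53.1 [696.9 347.1  98. ]
  edges [26.  20.9 25.9 20.9] cent [696.3 348.1  98. ] dirs -52.5
white [330.1 175.8] 1092.0 [41.2 62.1] 79.6 [560.2  -7.   66. ]
  edges [190.1 126.2 189.3 125.9] cent [542.5  15.   66. ] dirs -79.1
white [337.3 250.5] 850.0 [26.7 39.7] 30.7 [333.1 -29.7  66. ]
  edges [120.4  81.1 120.4  80.9] cent [339.9 -28.7  66. ] dirs -30.4
green [252.1 140.3] 84.0 [10. 10.] 90.0 [667.6 232.3  70. ]
  edges [30.7 30.9 30.7 30.9] cent [668.4 232.6  70. ] dirs -89.8
mat [230.6 211. ] 3254.5 [50. 66.] 90.0 [452.4 304.8   3. ]
  edges [210.9 158.4 210.  159.1] cent [452.6 304.1   3. ] dirs -89.7
```

View pics/c1.png

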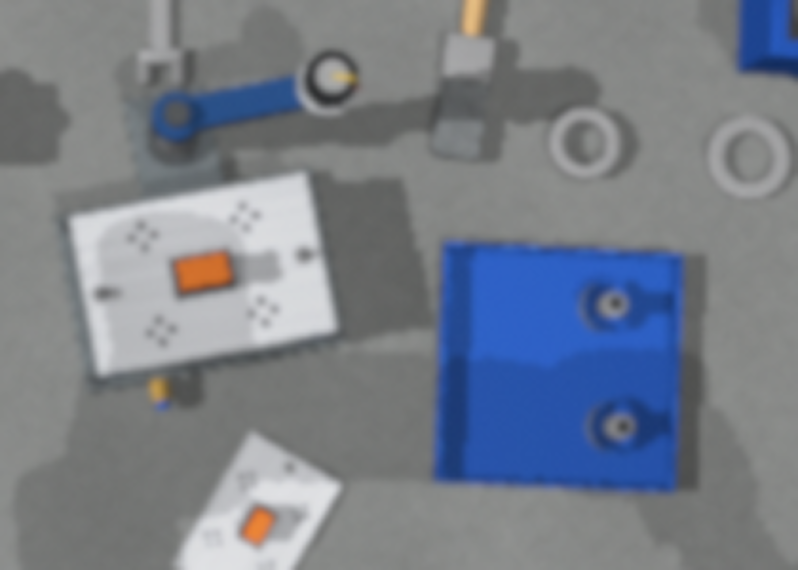

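View pics/c2.png

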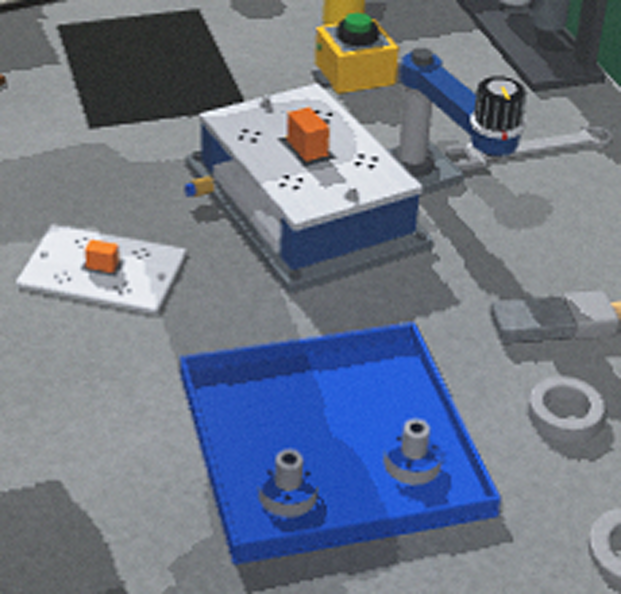

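The crops confirm it: the big white cover sits on the fixture at about (541,15), yaw about 10.5°, with its orange boss and two dowel pins. The smaller white plate lies in front and isn't wanted. There are two hubs in the tray, and the swing arm is out to the right. I'll move above the boss.

jog_arm(
  commands=[25,34,1,0,0,0.093,25,34,1,0,0,0.093,25,34,1,0,0,0.093,25,34,1,0,0,0.093,25,34,1,0,0,0.093,25,34,1,0,0,0.093,25,34,1,0,0,0.093,25,34,1,0,0,0.093],
  fingers=1,
)

```text
clock: 1.05
position: [0.3431, -0.2578, 0.2395]
ee_rot: [180.0, 0.0, 57.8]
wrist_force: [1.2, -0.5, 0.0]
grip_width: 0.0852
```

jog_arm(
  commands=[25,34,1,0,0,0.093,25,34,1,0,0,0.093,25,34,1,0,0,0.093,25,34,1,0,0,0.093,25,34,1,0,0,0.093,25,34,1,0,0,0.093,25,34,1,0,0,0.093,25,34,1,0,0,0.093],
)

```text
clock: 1.85
position: [0.5431, 0.0144, 0.2473]
ee_rot: [180.0, 0.0, 100.5]
wrist_force: [0.0, 0.3, 0.3]
grip_width: 0.0855
```

jog_arm(
  commands=[0,0,0,0,0,0],
)

```text
clock: 1.95
position: [0.5447, 0.0164, 0.2471]
ee_rot: [179.9, -0.1, 100.6]
wrist_force: [0.1, -0.6, 0.2]
grip_width: 0.0854
```

Run:
```python
from h import *
st()
im,inf=snap('wrist','w1')
for c,a,r in blobs(im,(3,150,100),(18,255,255),amin=100):
  P=plane(inf,cv2.boxPoints(r),.098); print(np.round(c),a,np.round(P.mean(0)*1000,1),np.round(np.linalg.norm(np.diff(np.r_[P,P[:1]],axis=0),axis=1)*1000,1))
```

```text
t 1.95 pos [544.7  16.4 247.1] rot [ 1.799e+02 -1.000e-01  1.006e+02] F [ 0.1 -0.6  0.2] T [-0.07 -0.02 -0.01] w 85.4 j6 73
[313. 185.] 1074.5 [541.1  18.   98. ] [23.  42.2 23.9 42.2]
[137. 181.] 413.0 [380.5  -8.   98. ] [19.4 23.  19.7 23.3]
```

View pics/w1.png

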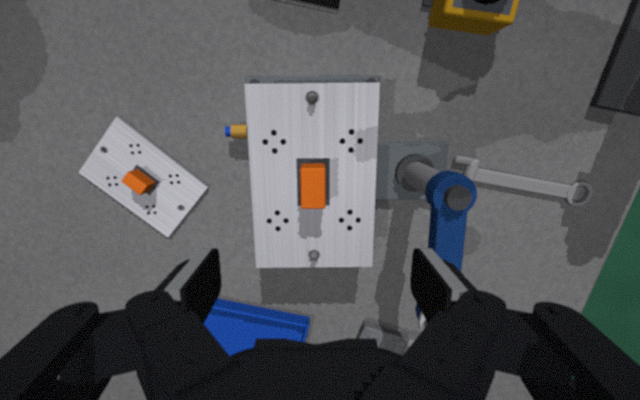

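Run:
```python
from h import *
inf=viewer.camera_info('wrist'); im=cv2.imread('pics/w1.png')
P=plane(inf,[(312,97),(314,255)],.074); print(P*1000,P.mean(0)*1000,np.linalg.norm(P[0]-P[1])*1000,np.degrees(np.arctan2(*(P[0]-P[1])[[1,0]]))-90)
P=plane(inf,[(246,84),(379,83),(372,268),(256,268)],.066);print(np.round(P*1000),P.mean(0)*1000,[np.linalg.norm(P[i]-P[i-1])*1000 for i in range(4)])
```

```text
[[524.25599401  94.84056775  74.        ]
 [555.36235705 -64.16914427  74.        ]] [539.80917553  15.33571174  74.        ] 162.02374621523003 11.068733605540942
[[460.  95.  66.]
 [585. 119.  66.]
 [623. -72.  66.]
 [495. -95.  66.]] [540.59203122  12.04946793  66.        ] [np.float64(193.69833702241223), np.float64(127.41861948119352), np.float64(194.60428798621896), np.float64(129.61352415814486)]
```

jog_arm(
  commands=[-4,-1,-30,0,0,0.003,0,0,-40,0,0,0,0,0,-40,0,0,0,0,0,-40,0,0,0,0,0,-25,0,0,0,0,0,0,0,0,0],
)

```text
clock: 2.6
position: [0.5344, 0.011, 0.0689]
ee_rot: [-179.6, -0.1, 100.3]
wrist_force: [-0.1, 0.6, -0.6]
grip_width: 0.0854
```

jog_arm(
  commands=[0,0,0,0,0,0,0,0,0,0,0,0,0,0,0,0,0,0,0,0,0,0,0,0,0,0,0,0,0,0],
  fingers=-1,
  grip_force=80,
)

```text
clock: 3.1
position: [0.5423, 0.012, 0.0746]
ee_rot: [179.5, 0.0, 100.5]
wrist_force: [5.4, 1.0, 3.1]
grip_width: 0.0226
```

Run:
```python
from h import *
st()
im,inf=snap('wrist','w2')
```

```text
t 3.10 pos [542.3  12.   74.6] rot [179.5   0.  100.5] F [5.4 1.  3.1] T [ 0.32 -0.68  0.23] w 22.6 j6 73
```

View pics/w2.png

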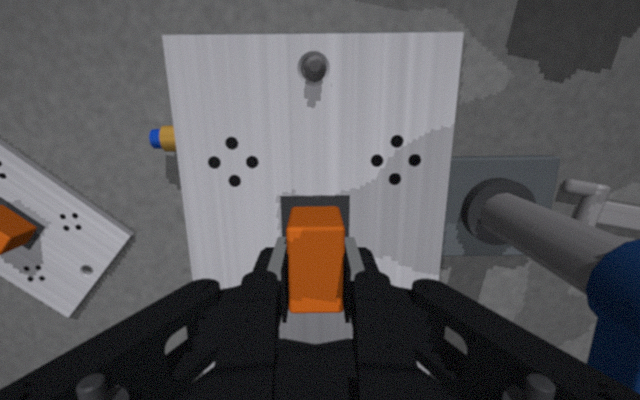

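The cover is gripped at 22.6 mm opening. With it seated, the TCP reference is (542.3, 12.0, 74.6), yaw 100.5. Lifting.

jog_arm(
  commands=[0,0,4,0,0,0,0,0,5,0,0,0,0,0,6,0,0,0,0,0,8,0,0,0,0,0,10,0,0,0,0,0,15,0,0,0,0,0,15,0,0,0,0,0,5,0,0,0],
)

```text
clock: 3.95
position: [0.5384, 0.0117, 0.1418]
ee_rot: [180.0, 0.0, 100.4]
wrist_force: [0.6, -0.2, -6.6]
grip_width: 0.0227
```

Run:
```python
from h import *
st()
im,inf=snap('side','s2')
```

```text
t 3.95 pos [538.4  11.7 141.8] rot [180.    0.  100.4] F [ 0.6 -0.2 -6.6] T [-0.03 -0.09 -0.02] w 22.7 j6 73
```

View pics/s2.png

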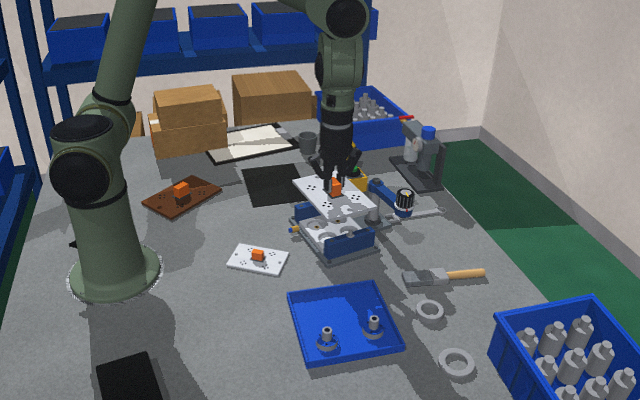

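jog_arm(
  commands=[-5,18,0,0,0,-0.02,-12,42,0,0,0,-0.028,-12,42,0,0,0,-0.028,-12,42,0,0,0,-0.028,-12,42,0,0,0,-0.028,-12,42,0,0,0,-0.028,-12,42,0,0,0,-0.023,-8,19,0,0,0,0],
)

```text
clock: 4.8
position: [0.4514, 0.3038, 0.1396]
ee_rot: [-179.9, -0.1, 90.1]
wrist_force: [0.7, -1.0, -6.6]
grip_width: 0.0224
```

jog_arm(
  commands=[0,0,-30,0,0,0,0,0,-30,0,0,0,0,0,-25,0,0,0,0,0,-12,0,0,0,0,0,-8,0,0,0,0,0,0,0,0,0],
)

```text
clock: 5.4
position: [0.453, 0.3004, 0.0346]
ee_rot: [-179.9, 0.0, 89.9]
wrist_force: [-0.1, 0.3, -6.4]
grip_width: 0.0226
```

Run:
```python
from h import *
st()
im,inf=snap('side','s3')
```

```text
t 5.40 pos [453.  300.4  34.6] rot [-179.9    0.    89.9] F [-0.1  0.3 -6.4] T [-0.09  0.02  0.03] w 22.6 j6 116
```

View pics/s3.png

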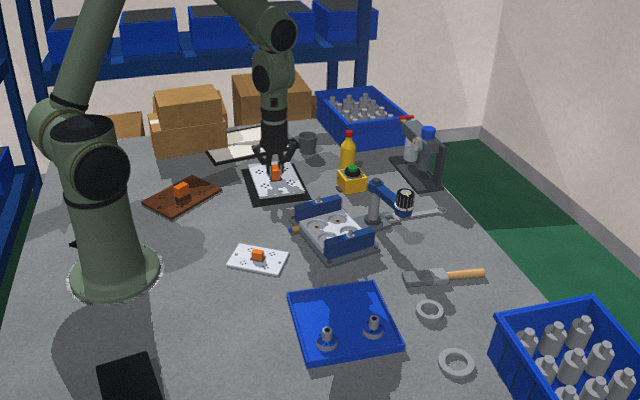

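jog_arm(
  commands=[0,0,-5,0,0,0,0,0,-4,0,0,0,0,0,-2,0,0,0,0,0,-2,0,0,0,0,0,-2,0,0,0,0,0,0,0,0,0],
)

```text
clock: 6.05
position: [0.4532, 0.3007, 0.0201]
ee_rot: [-180.0, 0.0, 89.9]
wrist_force: [-0.4, -0.7, -5.7]
grip_width: 0.0227
```

jog_arm(
  commands=[0,0,-2,0,0,0,0,0,0,0,0,0],
)

```text
clock: 6.25
position: [0.4534, 0.3008, 0.0195]
ee_rot: [180.0, -0.0, 89.9]
wrist_force: [-4.7, -1.3, 4.4]
grip_width: 0.0227
```

jog_arm(
  commands=[0,0,0,0,0,0,0,0,0,0,0,0,0,0,0,0,0,0,0,0,0,0,0,0,0,0,30,0,0,0,0,0,50,0,0,0,0,0,50,0,0,0,0,0,50,0,0,0],
  fingers=1,
)

```text
clock: 7.05
position: [0.4531, 0.3006, 0.2002]
ee_rot: [-180.0, 0.0, 89.9]
wrist_force: [1.8, 0.6, -0.6]
grip_width: 0.0856
```

Run:
```python
from h import *
st()
im,inf=snap('wrist','w3'); im,inf=snap('side','s4')
im,inf=snap('top','t4'); c=cv2.resize(im[110:260,270:480],None,fx=3.8,fy=3.8,interpolation=cv2.INTER_CUBIC); cv2.imwrite('pics/t4c.png',c)
```

```text
t 7.05 pos [453.1 300.6 200.2] rot [-180.     0.    89.9] F [ 1.8  0.6 -0.6] T [-0.02 -0.07  0.03] w 85.6 j6 116
```

View pics/w3.png

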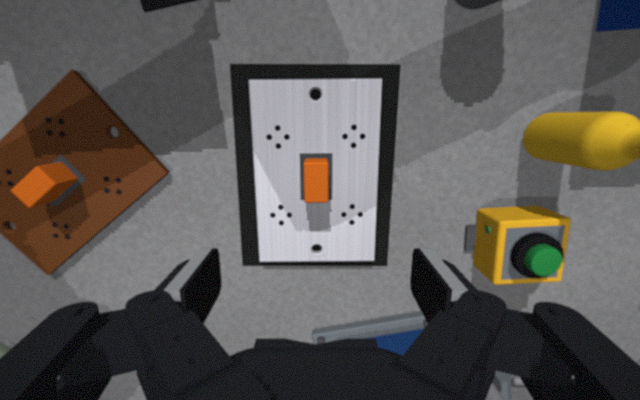

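View pics/t4c.png

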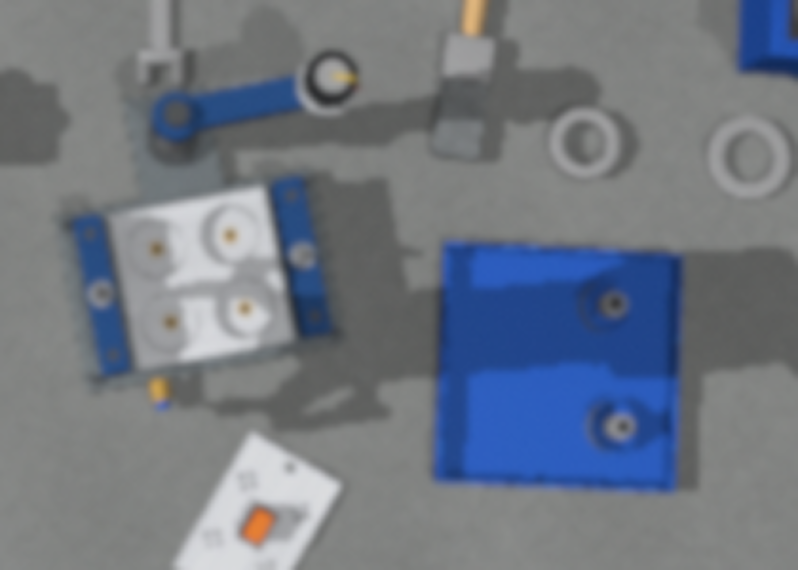

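View pics/s4.png

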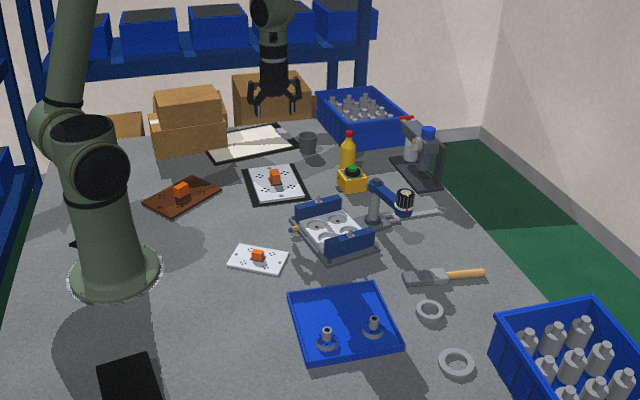

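The cover lies flat inside the mat. The four nests (crop (157,247), (230,235), (171,321), (245,308)), the pins (100,292) and (302,255), and the hubs (614,303) and (620,426) are all visible, so I'll compute their positions.

```bash
python3 - <<'E'
from h import *
inf=viewer.camera_info('top')
f=lambda a:(np.array(a,float)+.5)/3.8-.5+[270,110]
N=plane(inf,f([(157,247),(230,235),(245,308),(171,321)]),.018);print(np.round(N*1000,1),N.mean(0)*1000,[np.round(np.linalg.norm(N[i]-N[i-1])*1000,1) for i in range(4)])
P=plane(inf,f([(100,292),(302,255)]),.076);print(np.round(P*1000,1),P.mean(0)*1000,np.linalg.norm(P[0]-P[1])*1000,np.degrees(np.arctan2(*(P[0]-P[1])[[1,0]]))-90)
H=plane(inf,f([(614,303),(620,426)]),.042);print(np.round(H*1000,1))
K=plane(inf,f([(330,78),(177,116)]),.168);print('knob',np.round(K*1000,1))
infs=viewer.camera_info('side')
for p,q in [((327,330),(620,426)),((374,317),(614,303))]: print('tri hub',np.round(tri([(inf,f([q])[0]),(infs,p)])*1000,1))
E
python3 - <<'E'
import cv2
im=cv2.imread('pics/s4.png')
cv2.imwrite('pics/s4c.png',cv2.resize(im[180:360,280:460],None,fx=3.3,fy=3.3,interpolation=cv2.INTER_CUBIC))
E
```

```text
[[568.1  51.   18. ]
 [578.5  -9.4  18. ]
 [517.9 -22.   18. ]
 [506.8  39.1  18. ]] [542.83009245  14.67471692  18.        ] [np.float64(62.5), np.float64(61.3), np.float64(61.9), np.float64(62.2)]
[[526.   96.9  76. ]
 [556.7 -64.1  76. ]] [541.34454763  16.37581561  76.        ] 163.92795137608513 10.775850139066407
[[ 522.5 -323.9   42. ]
 [ 421.7 -328.3   42. ]]
knob [[682.3 -77.3 168. ]
 [652.3  38.2 168. ]]
tri hub [ 422.5 -328.9   40.8]
tri hub [ 523.  -323.4   45.1]
```

View pics/s4c.png

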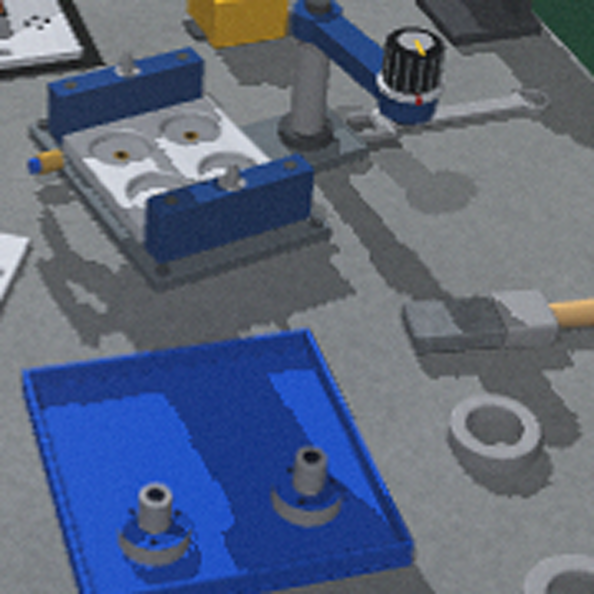

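Fixture centre is about (542,15.4), yaw 10.7°, with nests at (505.7,40), (517.3,−21), (566.7,51.6) and (578.3,−9.4). Hubs are at about (422,−328.5) and (522.7,−323.7). I'll move to the near hub first, turning the jaws to yaw 0.

jog_arm(
  commands=[-2,-39,0,0,0,-0.098,-2,-39,0,0,0,-0.098,-2,-39,0,0,0,-0.098,-2,-39,0,0,0,-0.098,-2,-39,0,0,0,-0.098,-2,-39,0,0,0,-0.098,-2,-39,0,0,0,-0.098,-2,-39,0,0,0,-0.098],
  fingers=0.1,
)

```text
clock: 8.0
position: [0.4362, -0.0126, 0.1972]
ee_rot: [-179.9, 0.1, 44.8]
wrist_force: [1.2, 0.8, 1.0]
grip_width: 0.047
```

jog_arm(
  commands=[-2,-39,0,0,0,-0.098,-2,-39,0,0,0,-0.098,-2,-39,0,0,0,-0.098,-2,-39,0,0,0,-0.098,-2,-39,0,0,0,-0.098,-2,-39,0,0,0,-0.098,-2,-39,0,0,0,-0.098,-2,-39,0,0,0,-0.098],
)

```text
clock: 8.8
position: [0.4204, -0.3243, 0.1968]
ee_rot: [-179.9, 0.1, -0.1]
wrist_force: [1.4, 0.2, -0.0]
grip_width: 0.047
```

jog_arm(
  commands=[0,-4,-50,0,0,0,0,0,0,0,0,0,0,0,0,0,0,0],
)

```text
clock: 9.1
position: [0.4199, -0.3257, 0.1469]
ee_rot: [-179.8, 0.2, 0.1]
wrist_force: [-0.7, 0.1, 0.5]
grip_width: 0.0471
```

Run:
```python
from h import *
st()
im,inf=snap('wrist','w5'); print(inf['position'],inf['orientation'])
print(proj(inf,[(.422,-.3285,.042),(.5227,-.3237,.042)]))
```

```text
t 9.10 pos [ 419.9 -325.7  146.9] rot [-1.798e+02  2.000e-01  1.000e-01] F [-0.7  0.1  0.5] T [0.02 0.   0.03] w 47.1 j6 134
[ 0.48531617 -0.32638085  0.28858169] [164.72221156   0.26372912 -89.89826529]
[[319.31568499 195.67540095]
 [313.34319506  59.85243946]]
```

View pics/w5.png

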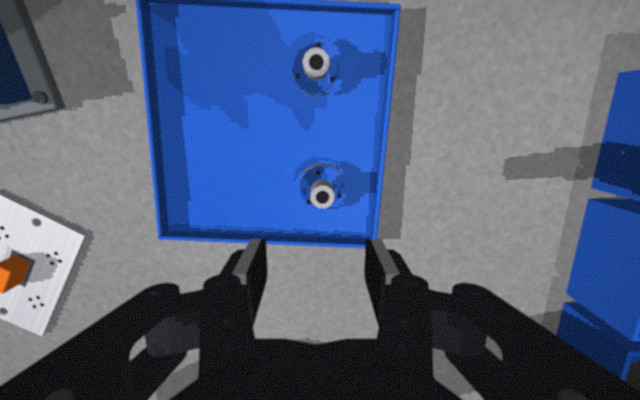

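The wrist view shows the hub spigots at (322,196) and (316,62), within 2-3 px of the prediction.

Run:
```python
from h import *
inf=viewer.camera_info('wrist')
print(plane(inf,[(322,196.5),(316,62)],.042)*1000)
```

```text
[[ 422.29235251 -331.587516     42.        ]
 [ 522.88311702 -326.43989431   42.        ]]
```

jog_arm(
  commands=[2,-4,-40,0,0,0,0,0,-40,0,0,0,0,0,-30,0,0,0,0,0,-15,0,0,0,0,0,0,0,0,0,0,0,0,0,0,0],
)

```text
clock: 9.75
position: [0.4245, -0.3315, 0.025]
ee_rot: [179.9, -0.1, 0.2]
wrist_force: [0.4, 0.3, 0.8]
grip_width: 0.0473
```

jog_arm(
  commands=[0,0,0,0,0,0,0,0,0,0,0,0,0,0,0,0,0,0,0,0,0,0,0,0],
  fingers=-1,
  grip_force=25,
)

```text
clock: 10.15
position: [0.4245, -0.332, 0.0252]
ee_rot: [179.9, -0.1, 0.1]
wrist_force: [0.4, 1.0, 6.3]
grip_width: 0.0191
```

Run:
```python
from h import *
st()
im,inf=snap('wrist','w6')
```

```text
t 10.15 pos [ 424.5 -332.    25.2] rot [ 1.799e+02 -1.000e-01  1.000e-01] F [0.4 1.  6.3] T [ 0.22  0.05 -0.03] w 19.1 j6 134
```

View pics/w6.png

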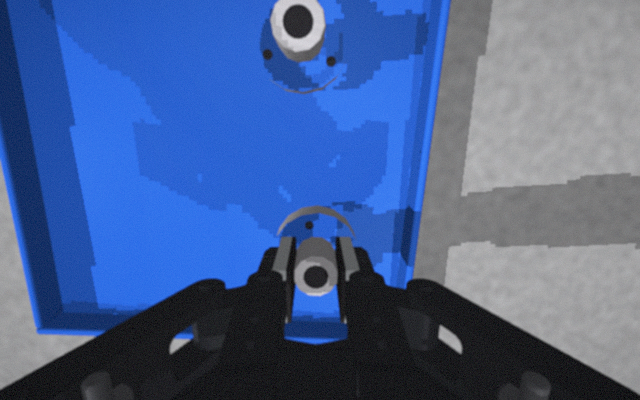

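jog_arm(
  commands=[0,0,0,0,0,0,0,0,0,0,0,0,0,0,0,0,0,0,0,0,0,0,0,0.14,0,0,0,0,0,0.14,0,0,0,0,0,0.14,0,0,0,0,0,0.14,0,0,0,0,0,0.14],
  fingers=0.1,
)

```text
clock: 11.0
position: [0.4232, -0.3312, 0.0233]
ee_rot: [-180.0, 0.0, 40.5]
wrist_force: [-1.3, -1.1, 0.1]
grip_width: 0.0471
```

jog_arm(
  commands=[0,0,0,0,0,0.14,0,0,0,0,0,0.14,0,0,0,0,0,0.14,0,0,0,0,0,0.14,0,0,0,0,0,0.14,0,0,0,0,0,0.14,0,0,-2,0,0,0,0,0,0,0,0,0],
)

```text
clock: 11.8
position: [0.4231, -0.3311, 0.0211]
ee_rot: [-180.0, -0.0, 88.2]
wrist_force: [-0.3, 0.4, -0.7]
grip_width: 0.0467
```

jog_arm(
  commands=[0,0,0,0,0,0,0,0,0,0,0,0,0,0,0,0,0,0,0,0,0,0,0,0],
  fingers=-1,
  grip_force=40,
)

```text
clock: 12.2
position: [0.4233, -0.3313, 0.0216]
ee_rot: [-180.0, 0.0, 88.3]
wrist_force: [-1.1, 0.3, 2.5]
grip_width: 0.0183
```

jog_arm(
  commands=[0,0,5,0,0,0,0,0,15,0,0,0,0,0,40,0,0,0,0,0,40,0,0,0,0,0,20,0,0,0,0,0,0,0,0,0],
)

```text
clock: 12.8
position: [0.4251, -0.3329, 0.1448]
ee_rot: [179.7, 0.2, 88.3]
wrist_force: [0.3, -0.5, -1.6]
grip_width: 0.0184
```

Run:
```python
from h import *
st()
im,inf=snap('wrist','w7')
```

```text
t 12.80 pos [ 425.1 -332.9  144.8] rot [179.7   0.2  88.3] F [ 0.3 -0.5 -1.6] T [-0.   -0.03  0.05] w 18.4 j6 46
```

View pics/w7.png

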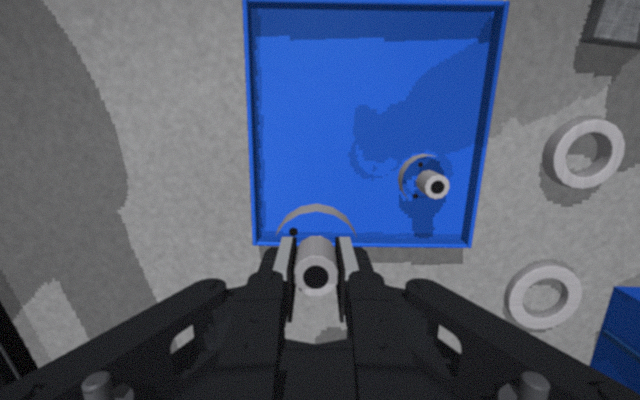

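jog_arm(
  commands=[11,36,0,0,0,0.027,12,40,0,0,0,0.027,12,40,0,0,0,0.027,12,40,0,0,0,0.027,12,40,0,0,0,0.027,12,40,0,0,0,0.027,12,40,0,0,0,0.027,9,36,0,0,0,0.027],
)

```text
clock: 13.65
position: [0.5144, -0.017, 0.1394]
ee_rot: [-179.8, -0.1, 100.8]
wrist_force: [0.4, -0.1, -1.4]
grip_width: 0.0184
```

jog_arm(
  commands=[0,0,-25,0,0,0,0,0,-25,0,0,0,0,0,-15,0,0,0,0,0,0,0,0,0,0,0,0,0,0,0],
)

```text
clock: 14.15
position: [0.5142, -0.0191, 0.0753]
ee_rot: [-179.8, -0.1, 100.7]
wrist_force: [0.5, -0.2, -1.5]
grip_width: 0.0183
```

Run:
```python
from h import *
st()
im,inf=snap('wrist','w8')
im,inf=snap('side','s8')
cv2.imwrite('pics/s8c.png',cv2.resize(im[160:280,270:450],None,fx=4,fy=4,interpolation=cv2.INTER_CUBIC))
```

```text
t 14.15 pos [514.2 -19.1  75.3] rot [-1.798e+02 -1.000e-01  1.007e+02] F [ 0.5 -0.2 -1.5] T [ 0.02 -0.02  0.01] w 18.3 j6 69
```

View pics/w8.png

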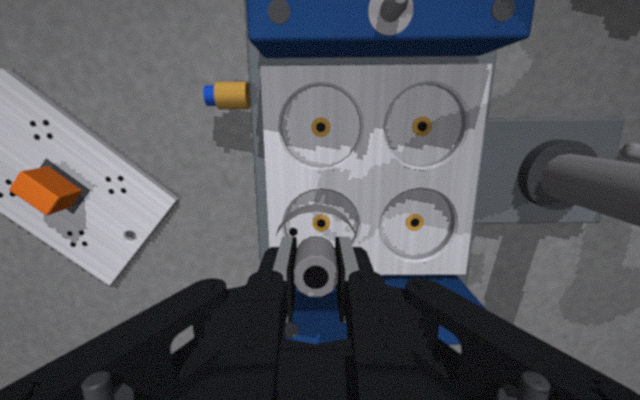

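View pics/s8c.png

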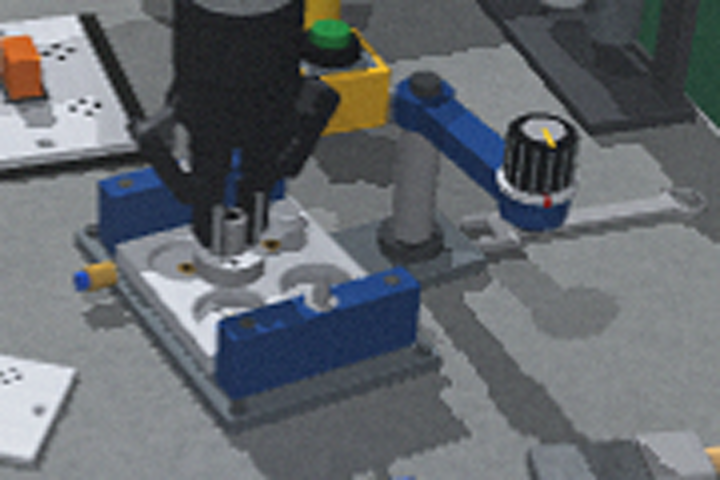

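Run:
```python
from h import *
inf=viewer.camera_info('wrist')
N=plane(inf,[(320.5,127),(422,126),(414.5,222),(321,223)],.018)*1000;print(np.round(N,1),N.mean(0))
d=N[0]-N[3];print(np.linalg.norm(d),np.degrees(np.arctan2(d[1],d[0]))-90)
print(plane(inf,[(316,277)],.0753-.0175+.038)*1000)
```

```text
[[507.1  38.7  18. ]
 [568.4  50.8  18. ]
 [580.4 -10.3  18. ]
 [519.3 -22.6  18. ]] [543.81544752  14.13392709  18.        ]
62.490828732747985 11.251515663375429
[[515.38282358 -20.82067991  95.8       ]]
```

jog_arm(
  commands=[4,-2,-5,0,0,0,0,0,-15,0,0,0,0,0,-8,0,0,0,0,0,0,0,0,0,0,0,0,0,0,0],
)

```text
clock: 14.75
position: [0.5194, -0.0213, 0.0486]
ee_rot: [-180.0, -0.0, 100.7]
wrist_force: [0.0, 0.6, -2.2]
grip_width: 0.0186
```

jog_arm(
  commands=[-1,0,-3,0,0,0,0,0,-3,0,0,0,0,0,-3,0,0,0,0,0,-2,0,0,0,0,0,0,0,0,0],
)

```text
clock: 15.25
position: [0.5181, -0.0212, 0.0371]
ee_rot: [-180.0, -0.0, 100.7]
wrist_force: [-0.4, -0.7, -0.6]
grip_width: 0.0184
```

jog_arm(
  commands=[0,0,-2,0,0,0,0,0,0,0,0,0],
)

```text
clock: 15.45
position: [0.5185, -0.0213, 0.0355]
ee_rot: [180.0, 0.0, 100.7]
wrist_force: [-0.0, 0.4, -1.1]
grip_width: 0.0185
```

Release with a partial opening and rise.

jog_arm(
  commands=[0,0,-1,0,0,0,0,0,0,0,0,0],
)

```text
clock: 15.65
position: [0.5186, -0.0213, 0.0355]
ee_rot: [180.0, 0.0, 100.7]
wrist_force: [-3.7, -0.4, 9.9]
grip_width: 0.0185
```

jog_arm(
  commands=[0,0,0,0,0,0,0,0,0,0,0,0,0,0,0,0,0,0,0,0,10,0,0,0,0,0,30,0,0,0,0,0,40,0,0,0,0,0,20,0,0,0,0,0,0,0,0,0],
  fingers=0.1,
)

```text
clock: 16.45
position: [0.521, -0.0217, 0.1382]
ee_rot: [179.6, 0.1, 100.7]
wrist_force: [-0.7, 0.2, -0.5]
grip_width: 0.0469
```

Run:
```python
from h import *
st()
im,inf=snap('wrist','w9'); N=[(.5057,.040,.018)]
im,inf=snap('side','s9')
cv2.imwrite('pics/s9c.png',cv2.resize(im[180:370,270:450],None,fx=3.1,fy=3.1,interpolation=cv2.INTER_CUBIC))
im,inf=snap('top','t9'); c=cv2.resize(im[160:260,380:480],None,fx=4,fy=4,interpolation=cv2.INTER_CUBIC); cv2.imwrite('pics/t9c.png',c)
```

```text
t 16.45 pos [521.  -21.7 138.2] rot [1.796e+02 1.000e-01 1.007e+02] F [-0.7  0.2 -0.5] T [ 0.   -0.01 -0.03] w 46.9 j6 69
```

View pics/w9.png

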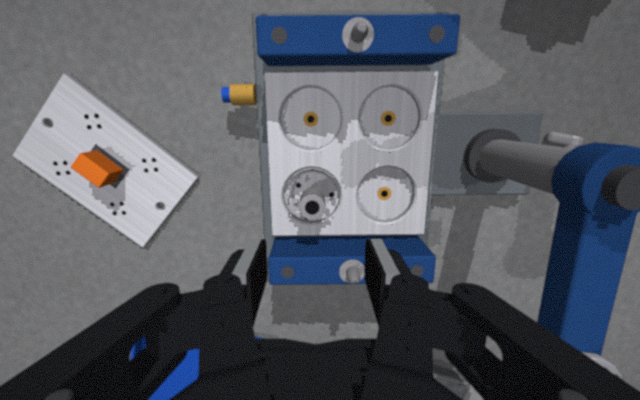

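View pics/s9c.png

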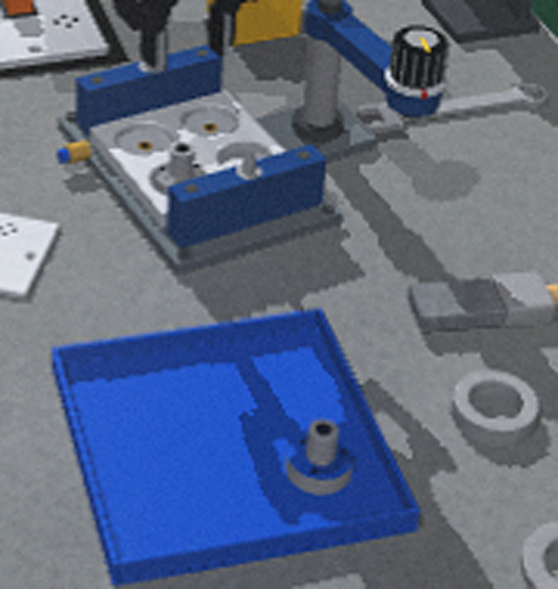

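View pics/t9c.png

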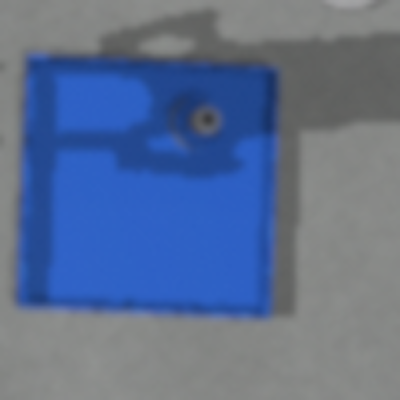

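Hub 1 is seated (wrist view (312,195), in the lower-left nest). The second hub hasn't moved, so I'll fetch it.

jog_arm(
  commands=[0,-38,0,0,0,-0.125,0,-38,0,0,0,-0.125,0,-38,0,0,0,-0.125,0,-38,0,0,0,-0.125,0,-38,0,0,0,-0.125,0,-38,0,0,0,-0.125,0,-38,0,0,0,-0.125,0,-38,0,0,0,-0.125],
)

```text
clock: 17.4
position: [0.5172, -0.3261, 0.1325]
ee_rot: [-179.8, 0.0, 43.1]
wrist_force: [-0.1, -0.4, -1.1]
grip_width: 0.047
```

jog_arm(
  commands=[0,0,0,0,0,-0.125,0,0,0,0,0,-0.125,0,0,0,0,0,-0.125,0,0,0,0,0,-0.125,0,0,0,0,0,-0.125,0,0,0,0,0,-0.125,0,0,0,0,0,0,0,0,0,0,0,0],
)

```text
clock: 18.2
position: [0.5177, -0.3248, 0.1331]
ee_rot: [-179.9, 0.1, 0.6]
wrist_force: [0.2, 1.2, -0.5]
grip_width: 0.0466
```

Run:
```python
from h import *
st()
im,inf=snap('wrist','w10'); print(proj(inf,[(.5225,-.3260,.042)]))
```

```text
t 18.20 pos [ 517.7 -324.8  133.1] rot [-1.799e+02  1.000e-01  6.000e-01] F [ 0.2  1.2 -0.5] T [ 0.02 -0.02  0.01] w 46.6 j6 140
[[317.22752401 196.97460868]]
```

View pics/w10.png

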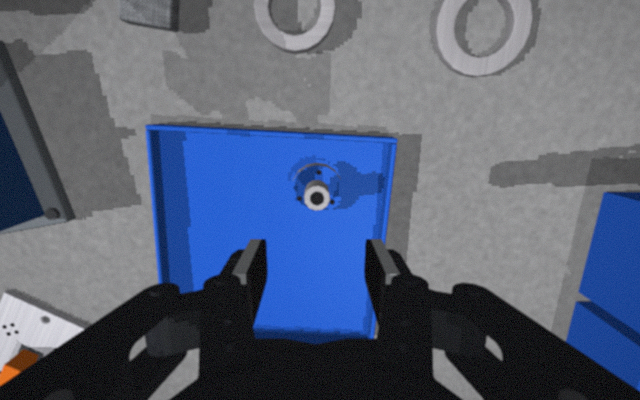

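jog_arm(
  commands=[5,-2,-40,0,0,0,0,0,-40,0,0,0,0,0,-20,0,0,0,0,0,-9,0,0,0,0,0,0,0,0,0,0,0,0,0,0,0],
)

```text
clock: 18.85
position: [0.5241, -0.3278, 0.0264]
ee_rot: [179.9, -0.1, 0.5]
wrist_force: [-0.1, 0.0, 0.4]
grip_width: 0.0464
```

jog_arm(
  commands=[0,0,0,0,0,0,0,0,0,0,0,0,0,0,0,0,0,0,0,0,0,0,0,0],
  fingers=-1,
  grip_force=25,
)

```text
clock: 19.25
position: [0.5243, -0.3278, 0.027]
ee_rot: [179.9, -0.1, 0.5]
wrist_force: [0.7, 1.2, 6.2]
grip_width: 0.0187
```

Run:
```python
from h import *
st()
im,inf=snap('wrist','w11')
```

```text
t 19.25 pos [ 524.3 -327.8   27. ] rot [ 1.799e+02 -1.000e-01  5.000e-01] F [0.7 1.2 6.2] T [ 0.23  0.08 -0.01] w 18.7 j6 141
```

View pics/w11.png

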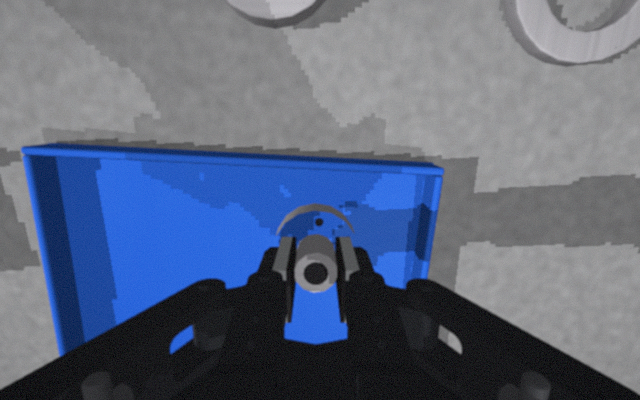

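Held. Now open, turn 90° and regrip, as with the first hub.

jog_arm(
  commands=[0,0,0,0,0,0,0,0,0,0,0,0,0,0,0,0,0,0,0,0,-1,0,0,0.14,0,0,-1,0,0,0.14,0,0,-1,0,0,0.14,0,0,0,0,0,0.14,0,0,0,0,0,0.14],
  fingers=0.1,
)

```text
clock: 20.1
position: [0.5231, -0.3272, 0.0221]
ee_rot: [-180.0, 0.0, 40.9]
wrist_force: [0.3, 0.3, -0.9]
grip_width: 0.0471
```

jog_arm(
  commands=[0,0,0,0,0,0.14,0,0,0,0,0,0.14,0,0,0,0,0,0.14,0,0,0,0,0,0.14,0,0,0,0,0,0.14,0,0,0,0,0,0.14,0,0,0,0,0,0,0,0,0,0,0,0],
)

```text
clock: 20.9
position: [0.5232, -0.3272, 0.0222]
ee_rot: [-180.0, -0.0, 88.5]
wrist_force: [-0.1, 0.5, 0.3]
grip_width: 0.0474
```

jog_arm(
  commands=[0,0,0,0,0,0,0,0,0,0,0,0,0,0,0,0,0,0,0,0,0,0,0,0],
  fingers=-1,
  grip_force=40,
)

```text
clock: 21.3
position: [0.5235, -0.3273, 0.0226]
ee_rot: [180.0, 0.0, 88.7]
wrist_force: [-0.6, -0.6, 1.3]
grip_width: 0.0185
```

jog_arm(
  commands=[0,0,5,0,0,0,0,0,15,0,0,0,0,0,40,0,0,0,0,0,40,0,0,0,0,0,20,0,0,0,0,0,0,0,0,0],
)

```text
clock: 21.9
position: [0.5256, -0.329, 0.1473]
ee_rot: [179.6, 0.3, 88.7]
wrist_force: [0.5, -0.4, -1.7]
grip_width: 0.018
```

Run:
```python
from h import *
st()
im,inf=snap('wrist','w12')
```

```text
t 21.90 pos [ 525.6 -329.   147.3] rot [179.6   0.3  88.7] F [ 0.5 -0.4 -1.7] T [-0.06 -0.06 -0.05] w 18.0 j6 52
```

View pics/w12.png

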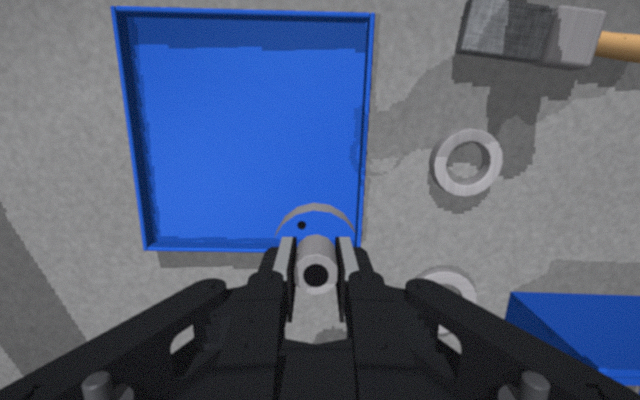

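jog_arm(
  commands=[-2,40,0,0,0,0.027,-2,46,0,0,0,0.027,-2,46,0,0,0,0.027,-3,46,0,0,0,0.027,-3,46,0,0,0,0.027,-3,46,0,0,0,0.027,-2,46,0,0,0,0.027,-1,30,0,0,0,0.02],
)

```text
clock: 22.75
position: [0.503, 0.0217, 0.1407]
ee_rot: [-179.8, -0.1, 100.8]
wrist_force: [-0.2, -0.8, -1.7]
grip_width: 0.0185
```

jog_arm(
  commands=[0,21,0,0,0,0,0,0,-25,0,0,0,0,0,-25,0,0,0,0,0,-10,0,0,0,0,0,0,0,0,0,0,0,0,0,0,0],
)

```text
clock: 23.35
position: [0.5051, 0.0396, 0.0823]
ee_rot: [-179.9, -0.0, 100.6]
wrist_force: [0.8, -0.2, -1.8]
grip_width: 0.0184
```

Run:
```python
from h import *
st()
im,inf=snap('wrist','w13')
```

```text
t 23.35 pos [505.1  39.6  82.3] rot [-179.9   -0.   100.6] F [ 0.8 -0.2 -1.8] T [-0.02  0.01 -0.05] w 18.4 j6 75
```

View pics/w13.png

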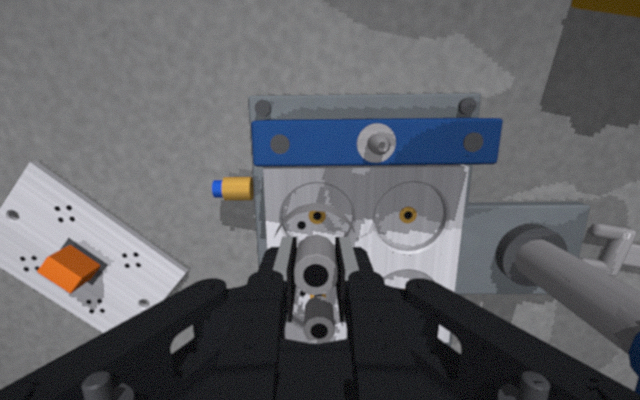

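jog_arm(
  commands=[0.5,0.3,-20,0,0,0,0,0,-12,0,0,0,0,0,-3,0,0,0,0,0,-3,0,0,0,0,0,-3,0,0,0,0,0,-2,0,0,0,0,0,0,0,0,0,0,0,0,0,0,0],
)

```text
clock: 24.2
position: [0.506, 0.0401, 0.0396]
ee_rot: [180.0, 0.0, 100.7]
wrist_force: [-0.1, -0.5, -2.2]
grip_width: 0.0184
```

jog_arm(
  commands=[0,0,-2,0,0,0,0,0,-1,0,0,0,0,0,0,0,0,0],
)

```text
clock: 24.5
position: [0.506, 0.04, 0.0366]
ee_rot: [180.0, 0.0, 100.7]
wrist_force: [0.3, 0.5, -0.1]
grip_width: 0.0182
```

jog_arm(
  commands=[0,0,-1,0,0,0,0,0,0,0,0,0],
)

```text
clock: 24.7
position: [0.506, 0.04, 0.0365]
ee_rot: [180.0, 0.0, 100.7]
wrist_force: [-3.9, -0.4, 9.9]
grip_width: 0.0183
```

jog_arm(
  commands=[0,0,0,0,0,0,0,0,0,0,0,0,0,0,0,0,0,0,0,0,10,0,0,0,0,0,30,0,0,0,0,0,40,0,0,0,0,0,40,0,0,0,0,0,0,0,0,0],
  fingers=0.1,
)

```text
clock: 25.5
position: [0.5097, 0.0398, 0.1613]
ee_rot: [179.4, 0.1, 100.7]
wrist_force: [-0.4, 0.5, -0.6]
grip_width: 0.0472
```

jog_arm(
  commands=[-8,40,0,0,0,-0.03,-8,45,0,0,0,-0.03,-8,45,0,0,0,-0.03,-8,45,0,0,0,-0.03,-8,45,0,0,0,-0.03,-8,40,0,0,0,-0.03,-5,1,0,0,0,0,0,0,0,0,0,0],
  fingers=1,
)

```text
clock: 26.3
position: [0.4516, 0.3014, 0.155]
ee_rot: [-179.9, 0.1, 90.5]
wrist_force: [0.0, 0.3, 0.2]
grip_width: 0.0855
```

Run:
```python
from h import *
st()
im,inf=snap('wrist','w14')
P=[b for b in blobs(im,(3,150,100),(18,255,255),amin=100)]
for c,a,r in P: print(np.round(c),a,plane(inf,[c],.043)*1000)
im,inf=snap('side','s14')
cv2.imwrite('pics/s14c.png',cv2.resize(im[120:370,230:450],None,fx=2.4,fy=2.4,interpolation=cv2.INTER_CUBIC))
im,inf=snap('top','t14'); c=cv2.resize(im[110:260,190:390],None,fx=4,fy=4,interpolation=cv2.INTER_CUBIC); cv2.imwrite('pics/t14c.png',c)
```

```text
t 26.30 pos [451.6 301.4 155. ] rot [-1.799e+02  1.000e-01  9.050e+01] F [0.  0.3 0.2] T [-0.01  0.06  0.02] w 85.5 j6 115
[318. 191.] 1394.0 [[452.71518266 307.03681134  43.        ]]
[114. 192.] 1183.5 [[284.73685674 303.94299468  43.        ]]
[ 16. 182.] 923.0 [[207.30661167 311.71742117  43.        ]]
```

View pics/w14.png

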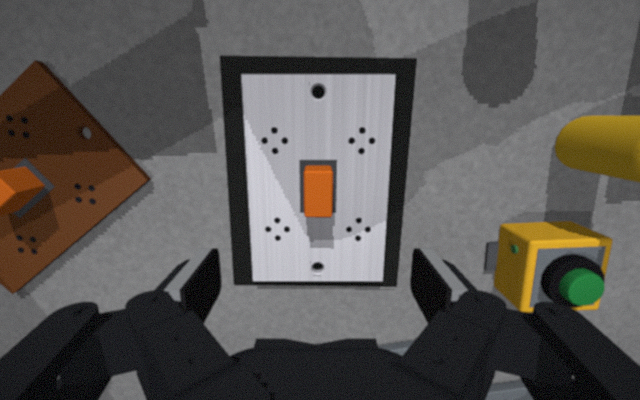

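View pics/s14c.png

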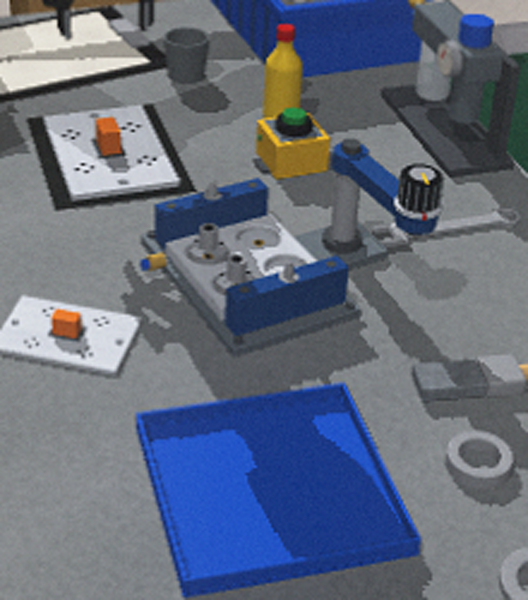

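View pics/t14c.png

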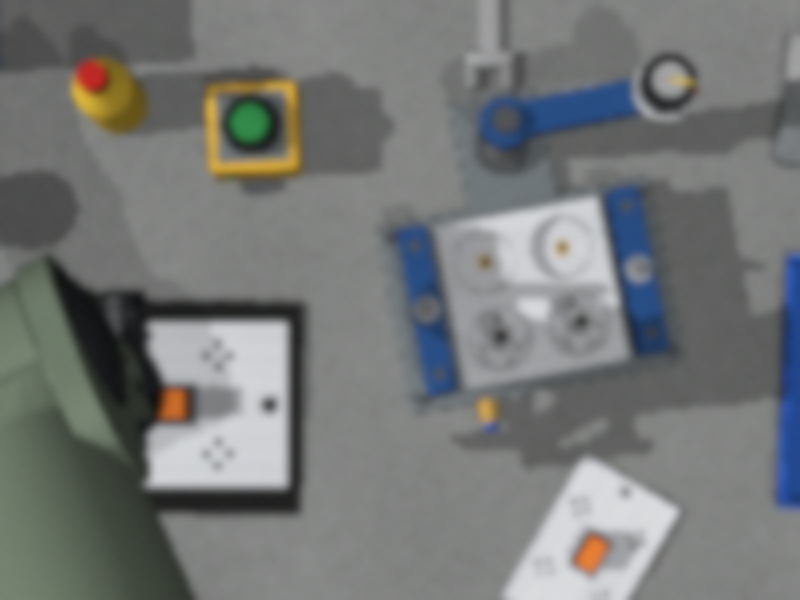

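Both hubs stand in nests (top crop (500,337), (580,322)) and the tray is empty. The cover is where I left it, so I'll regrasp at the same pose.

jog_arm(
  commands=[0,-1,-35,0,0,-0.01,0,0,-40,0,0,0,0,0,-40,0,0,0,0,0,-15,0,0,0,0,0,0,0,0,0,0,0,0,0,0,0],
)

```text
clock: 27.05
position: [0.4536, 0.2992, 0.0258]
ee_rot: [180.0, 0.0, 89.7]
wrist_force: [1.1, 0.0, 0.2]
grip_width: 0.0854
```

jog_arm(
  commands=[0,1.5,-6,0,0,0.003,0,0,0,0,0,0,0,0,0,0,0,0],
)

```text
clock: 27.35
position: [0.4534, 0.3018, 0.0202]
ee_rot: [179.9, -0.0, 89.9]
wrist_force: [0.6, -0.2, 0.3]
grip_width: 0.0852
```

jog_arm(
  commands=[0,0,0,0,0,0,0,0,0,0,0,0,0,0,0,0,0,0,0,0,0,0,0,0,0,0,0,0,0,0],
  fingers=-1,
  grip_force=80,
)

```text
clock: 27.85
position: [0.4531, 0.3016, 0.0198]
ee_rot: [180.0, 0.0, 89.9]
wrist_force: [-0.8, -0.4, 4.0]
grip_width: 0.0225
```

Run:
```python
from h import *
st()
im,inf=snap('wrist','w15')
```

```text
t 27.85 pos [453.1 301.6  19.8] rot [180.    0.   89.9] F [-0.8 -0.4  4. ] T [-0.07  0.1   0.  ] w 22.5 j6 116
```

View pics/w15.png

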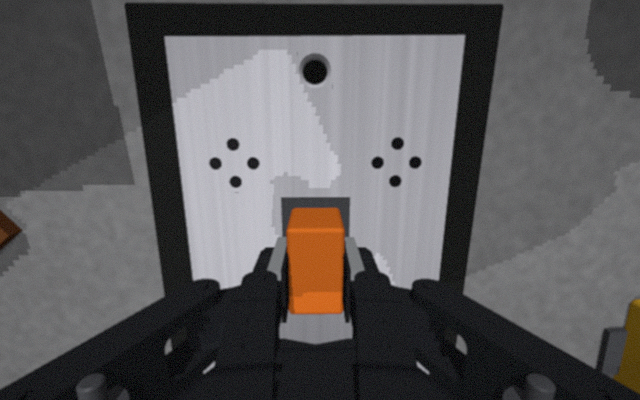

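jog_arm(
  commands=[0,0,5,0,0,0,0,0,10,0,0,0,0,0,20,0,0,0,0,0,30,0,0,0,0,0,30,0,0,0,0,0,20,0,0,0,0,0,5,0,0,0],
)

```text
clock: 28.6
position: [0.454, 0.3022, 0.142]
ee_rot: [179.8, -0.1, 89.9]
wrist_force: [0.0, 0.2, -6.6]
grip_width: 0.0222
```

jog_arm(
  commands=[6,-22,0,0,0,0.02,12,-40,0,0,0,0.028,12,-40,0,0,0,0.028,12,-40,0,0,0,0.028,12,-40,0,0,0,0.028,12,-40,0,0,0,0.028,12,-40,0,0,0,0.025,9,-27,0,0,0,0],
)

```text
clock: 29.4
position: [0.5394, 0.0099, 0.1382]
ee_rot: [-179.9, 0.0, 100.4]
wrist_force: [-0.4, 1.2, -5.8]
grip_width: 0.0223
```

jog_arm(
  commands=[0,0,0,0,0,0,0,0,0,0,0,0],
)

```text
clock: 29.6
position: [0.5388, 0.0121, 0.1382]
ee_rot: [-179.9, -0.1, 100.4]
wrist_force: [-0.6, 0.8, -7.2]
grip_width: 0.0221
```

Run:
```python
from h import *
st()
im,inf=snap('wrist','w16')
im,inf=snap('side','s16')
cv2.imwrite('pics/s16c.png',cv2.resize(im[140:280,270:450],None,fx=4,fy=4,interpolation=cv2.INTER_CUBIC))
```

```text
t 29.60 pos [538.8  12.1 138.2] rot [-1.799e+02 -1.000e-01  1.004e+02] F [-0.6  0.8 -7.2] T [ 0.01  0.04 -0.03] w 22.1 j6 73
```

View pics/w16.png

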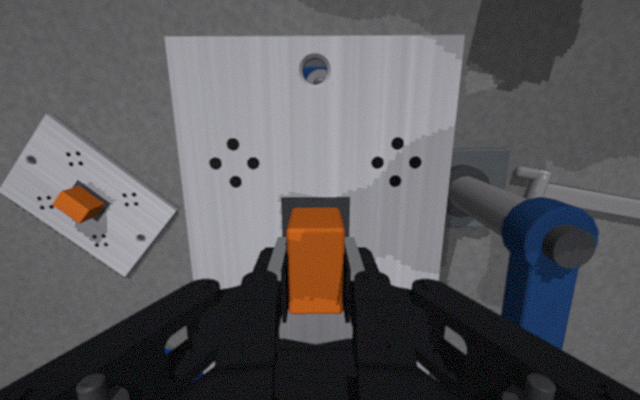

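View pics/s16c.png

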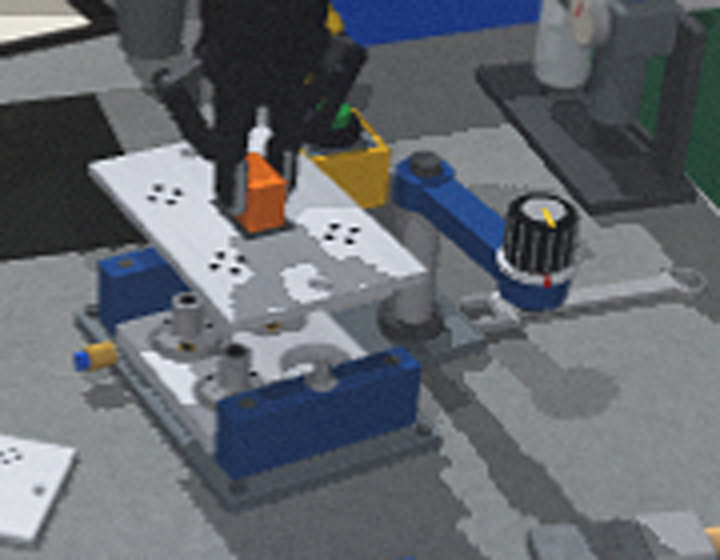

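jog_arm(
  commands=[1,0.5,-15,0,0,0.002,0.5,0,-15,0,0,0,0,0,-8,0,0,0,0,0,0,0,0,0,0,0,0,0,0,0],
)

```text
clock: 30.2
position: [0.5412, 0.0136, 0.1016]
ee_rot: [-180.0, -0.0, 100.7]
wrist_force: [0.3, 0.2, -5.4]
grip_width: 0.0223
```

Run:
```python
from h import *
st()
im,inf=snap('wrist','w17')
cv2.imwrite('pics/w17c.png',cv2.resize(im[30:110,255:375],None,fx=6,fy=6,interpolation=cv2.INTER_CUBIC))
```

```text
t 30.20 pos [541.2  13.6 101.6] rot [-180.    -0.   100.7] F [ 0.3  0.2 -5.4] T [ 0.02 -0.04 -0.02] w 22.3 j6 73
```

View pics/w17c.png

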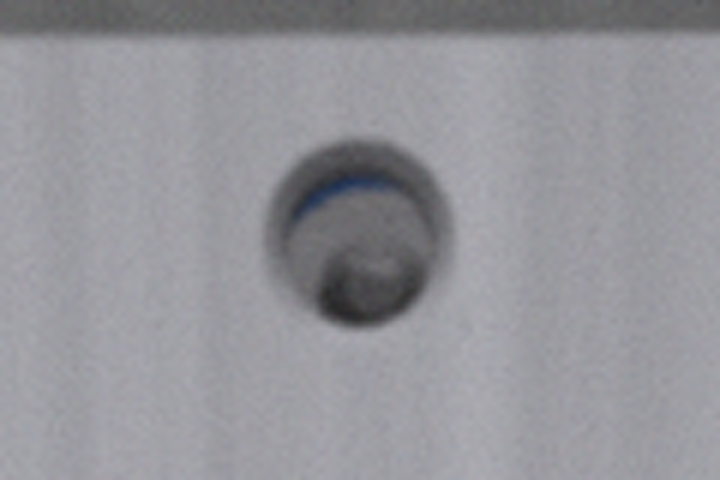

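jog_arm(
  commands=[1,-0.8,0,0,0,-0.002,0,0,-4,0,0,0,0,0,-3,0,0,0,0,0,0,0,0,0,0,0,0,0,0,0],
)

```text
clock: 30.75
position: [0.5421, 0.0122, 0.0943]
ee_rot: [-180.0, -0.0, 100.5]
wrist_force: [0.1, 0.1, -6.6]
grip_width: 0.0227
```

Run:
```python
from h import *
st()
im,inf=snap('wrist','w18')
cv2.imwrite('pics/w18c.png',cv2.resize(im[30:110,255:375],None,fx=6,fy=6,interpolation=cv2.INTER_CUBIC))
```

```text
t 30.75 pos [542.1  12.2  94.3] rot [-180.    -0.   100.5] F [ 0.1  0.1 -6.6] T [-0.01  0.03  0.06] w 22.7 j6 73
```

View pics/w18c.png

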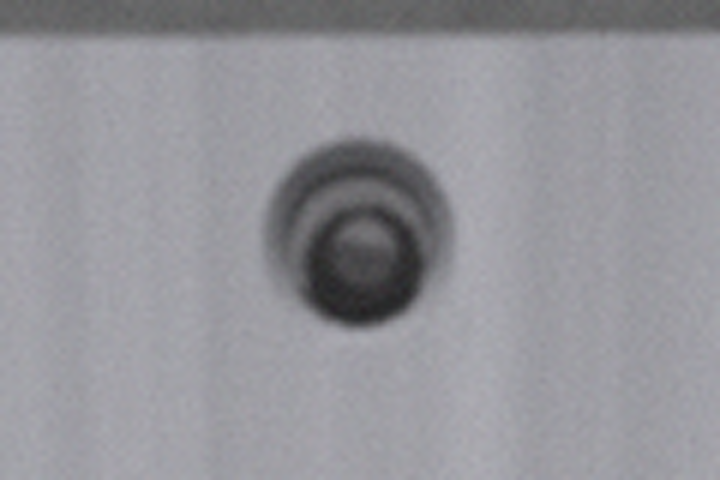

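jog_arm(
  commands=[0,0.3,-3,0,0,0,0,0,-3,0,0,0,0,0,-2,0,0,0,0,0,0,0,0,0],
)

```text
clock: 31.2
position: [0.5424, 0.0126, 0.0861]
ee_rot: [-180.0, -0.0, 100.6]
wrist_force: [-0.0, 0.2, -6.4]
grip_width: 0.0225
```

jog_arm(
  commands=[0,0,-3,0,0,0,0,0,-3,0,0,0,0,0,-2,0,0,0,0,0,0,0,0,0],
)

```text
clock: 31.6
position: [0.5425, 0.0126, 0.0782]
ee_rot: [180.0, -0.0, 100.6]
wrist_force: [1.2, 0.1, -6.5]
grip_width: 0.0224
```

jog_arm(
  commands=[0,0,-2,0,0,0,0,0,-2,0,0,0,0,0,0,0,0,0],
)

```text
clock: 31.9
position: [0.5426, 0.0126, 0.0748]
ee_rot: [180.0, 0.0, 100.5]
wrist_force: [0.1, 1.1, -1.3]
grip_width: 0.0226
```

jog_arm(
  commands=[0,0,-1,0,0,0,0,0,0,0,0,0],
)

```text
clock: 32.1
position: [0.5426, 0.0126, 0.0748]
ee_rot: [179.9, 0.0, 100.5]
wrist_force: [-3.4, 1.4, 7.2]
grip_width: 0.0221
```

jog_arm(
  commands=[0,0,0,0,0,0,0,0,0,0,0,0,0,0,0,0,0,0,0,0,0,0,0,0,0,0,20,0,0,0,0,0,40,0,0,0,0,0,50,0,0,0,0,0,50,0,0,0],
  fingers=1,
)

```text
clock: 32.9
position: [0.5417, 0.0126, 0.2347]
ee_rot: [-179.9, -0.0, 100.5]
wrist_force: [1.8, -0.2, -0.2]
grip_width: 0.0856
```

Run:
```python
from h import *
st()
im,inf=snap('wrist','w19')
im,inf=snap('side','s19')
cv2.imwrite('pics/s19c.png',cv2.resize(im[140:280,270:450],None,fx=4,fy=4,interpolation=cv2.INTER_CUBIC))
```

```text
t 32.90 pos [541.7  12.6 234.7] rot [-179.9   -0.   100.5] F [ 1.8 -0.2 -0.2] T [-0.06 -0.1   0.01] w 85.6 j6 73
```

View pics/w19.png

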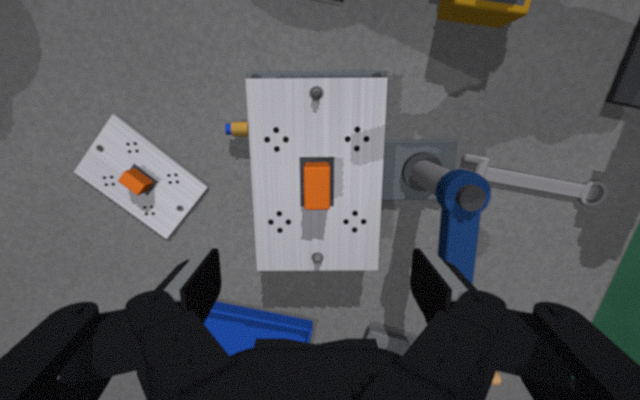

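View pics/s19c.png

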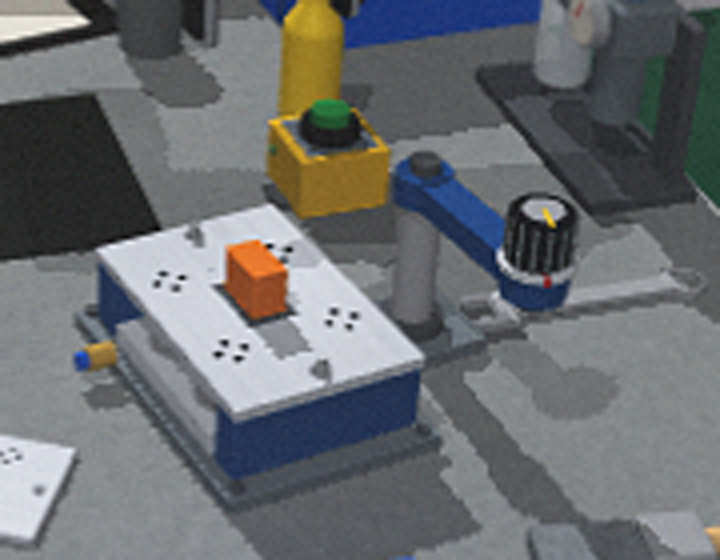

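The cover lies flat with both pins showing through it ((316,92), (317,257) in the wrist view). Now I'll move over the knob.

jog_arm(
  commands=[28,-18,2,0,0,0.14,28,-18,2,0,0,0.14,28,-18,2,0,0,0.14,28,-18,2,0,0,0.14,28,-18,2,0,0,0.14,0,0,0,0,0,0,0,0,0,0,0,0],
)

```text
clock: 33.7
position: [0.682, -0.0777, 0.2421]
ee_rot: [-180.0, -0.1, 140.5]
wrist_force: [-0.6, 0.6, 0.1]
grip_width: 0.0855
```

Run:
```python
from h import *
st()
im,inf=snap('wrist','w20'); print(proj(inf,[(.6823,-.0773,.168)]))
```

```text
t 33.70 pos [682.  -77.7 242.1] rot [-1.800e+02 -1.000e-01  1.405e+02] F [-0.6  0.6  0.1] T [-0.04  0.03 -0.01] w 85.5 j6 27
[[316.89989791 211.64489198]]
```

View pics/w20.png

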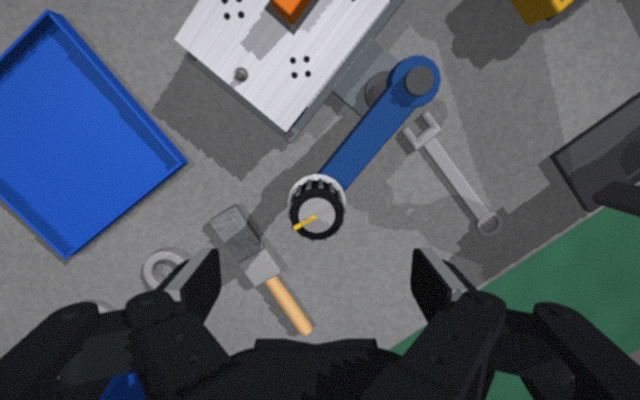

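jog_arm(
  commands=[0,0,-35,0,0,0,0,0,-35,0,0,0,0,0,-20,0,0,0,0,0,-7,0,0,0,0,0,0,0,0,0,0,0,0,0,0,0],
)

```text
clock: 34.35
position: [0.6829, -0.0772, 0.1481]
ee_rot: [179.9, 0.1, 140.7]
wrist_force: [0.8, 0.5, 1.1]
grip_width: 0.0855
```

jog_arm(
  commands=[0,0,0,0,0,0,0,0,0,0,0,0,0,0,0,0,0,0,0,0,0,0,0,0],
  fingers=-1,
  grip_force=40,
)

```text
clock: 34.75
position: [0.6828, -0.0775, 0.1475]
ee_rot: [180.0, 0.1, 140.6]
wrist_force: [0.5, 0.1, 3.5]
grip_width: 0.0383
```

Run:
```python
from h import *
s=st()
im,inf=snap('wrist','w21')
p=s['position'][:2]*1000; 
c=np.array([542.4,15.3]); a=np.radians(10.7); post=c+120*np.array([np.cos(a),np.sin(a)]); d=p-post
print(post,np.linalg.norm(d),np.degrees(np.arctan2(d[1],d[0])))
```

```text
t 34.75 pos [682.8 -77.5 147.5] rot [1.800e+02 1.000e-01 1.406e+02] F [0.5 0.1 3.5] T [ 0.09 -0.    0.01] w 38.3 j6 27
[660.31353559  37.57999385] 117.27685618393618 -78.92356192914438
```

View pics/w21.png

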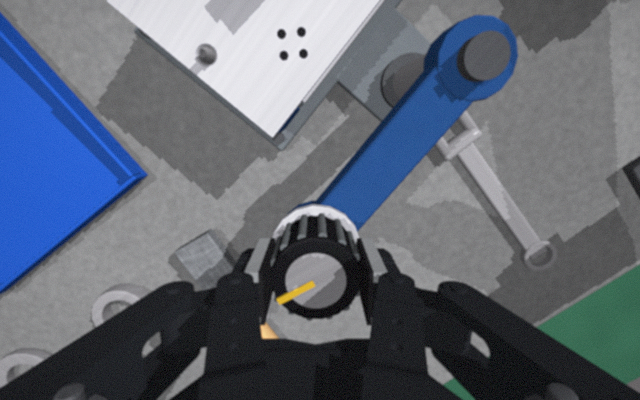

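```bash
python3 -c "
import numpy as np
a=np.radians(np.linspace(-78.9,-169.3,17))
p=120*np.c_[np.cos(a),np.sin(a)]
print(np.round(np.diff(p,axis=0),1).tolist(), np.diff(a)[0], p[-1]+[660.3,37.6])"
```

```text
[[-11.7, -1.7], [-11.8, -0.5], [-11.8, 0.6], [-11.7, 1.8], [-11.5, 2.9], [-11.1, 4.0], [-10.7, 5.1], [-10.1, 6.1], [-9.5, 7.1], [-8.7, 8.0], [-7.9, 8.8], [-7.0, 9.6], [-6.0, 10.2], [-5.0, 10.7], [-3.9, 11.2], [-2.8, 11.5]] -0.0986111027376797 [542.38646441  15.32000615]
```

jog_arm(
  commands=[-11.7,-1.7,0,0,0,-0.098,-11.8,-0.5,0,0,0,-0.098,-11.8,0.6,0,0,0,-0.098,-11.7,1.8,0,0,0,-0.098],
)

```text
clock: 35.2
position: [0.6367, -0.0774, 0.1475]
ee_rot: [179.8, 0.1, 117.9]
wrist_force: [2.6, 1.2, 2.9]
grip_width: 0.0387
```

Run:
```python
from h import *
s=st()
im,inf=snap('wrist','w22')
```

```text
t 35.20 pos [636.7 -77.4 147.5] rot [1.798e+02 1.000e-01 1.179e+02] F [2.6 1.2 2.9] T [ 0.28 -0.61 -0.04] w 38.7 j6 49
```

View pics/w22.png

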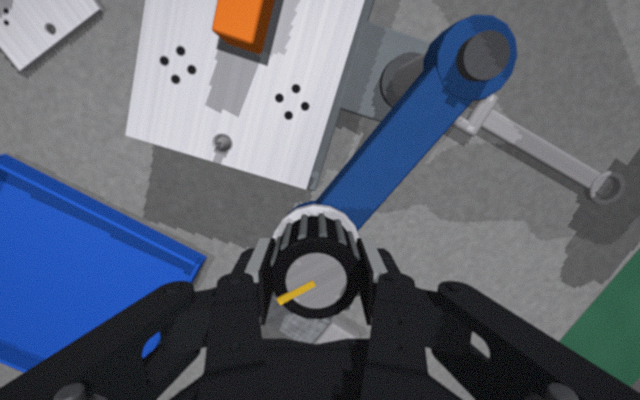

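The arm is swinging with the gripper (the bar's angle in the wrist frame hasn't changed). Continuing.

jog_arm(
  commands=[-11.5,2.9,0,0,0,-0.098,-11.1,4,0,0,0,-0.098,-10.7,5.1,0,0,0,-0.098,-10.1,6.1,0,0,0,-0.098,-9.5,7.1,0,0,0,-0.098,-8.7,8,0,0,0,-0.098],
)

```text
clock: 35.85
position: [0.5757, -0.0441, 0.1474]
ee_rot: [179.7, -0.0, 84.4]
wrist_force: [4.8, 0.4, 1.9]
grip_width: 0.0386
```

jog_arm(
  commands=[-7.9,8.8,0,0,0,-0.098,-7,9.6,0,0,0,-0.098,-6,10.2,0,0,0,-0.098,-5,10.7,0,0,0,-0.098,-3.9,11.2,0,0,0,-0.098],
)

```text
clock: 36.35
position: [0.5466, 0.0062, 0.1475]
ee_rot: [179.7, -0.1, 56.3]
wrist_force: [5.6, -1.7, -0.1]
grip_width: 0.0388
```

Run:
```python
from h import *
s=st()
im,inf=snap('wrist','w23')
```

```text
t 36.35 pos [546.6   6.2 147.5] rot [ 1.797e+02 -1.000e-01  5.630e+01] F [ 5.6 -1.7 -0.1] T [-0.17 -1.29 -0.09] w 38.8 j6 117
```

View pics/w23.png

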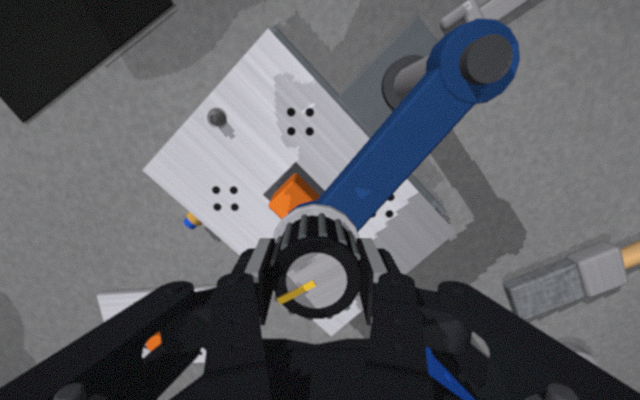

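jog_arm(
  commands=[0,6,0,0,0,-0.06,0,4,0,0,0,-0.04,0,0,0,0,0,0,0,0,0,0,0,0],
)

```text
clock: 36.8
position: [0.5445, 0.0165, 0.1473]
ee_rot: [180.0, -0.0, 50.8]
wrist_force: [-1.2, 0.3, 7.4]
grip_width: 0.0386
```

jog_arm(
  commands=[-0.4,2,0,0,0,0,0,0,0,0,0,0],
)

```text
clock: 37.0
position: [0.5443, 0.0172, 0.1473]
ee_rot: [179.8, 0.1, 50.8]
wrist_force: [-1.8, -3.6, 5.9]
grip_width: 0.039
```

jog_arm(
  commands=[-0.4,2,0,0,0,0,0,0,0,0,0,0],
)

```text
clock: 37.2
position: [0.5443, 0.0174, 0.1474]
ee_rot: [179.7, 0.3, 50.7]
wrist_force: [-0.5, -7.9, 4.8]
grip_width: 0.0385
```

The arm is at its stop: it stalls at (544.3, 17.4) while the force rises to 8 N. I'll release, then wind the wrist back anticlockwise around the open knob.

jog_arm(
  commands=[0.4,-1.5,0,0,0,0,0,0,0,0,0,0,0,0,0,0,0,0,0,0,0,0,0,0,0,0,0,0,0,0],
  fingers=1,
)

```text
clock: 37.7
position: [0.5435, 0.0191, 0.1463]
ee_rot: [-180.0, 0.0, 50.7]
wrist_force: [-0.1, -0.5, -0.4]
grip_width: 0.0856
```

Run:
```python
from h import *
s=st()
im,inf=snap('wrist','w24')
im,inf=snap('side','s24')
cv2.imwrite('pics/s24c.png',cv2.resize(im[100:280,260:450],None,fx=3.3,fy=3.3,interpolation=cv2.INTER_CUBIC))
```

```text
t 37.70 pos [543.5  19.1 146.3] rot [-180.     0.    50.7] F [-0.1 -0.5 -0.4] T [ 0.03  0.   -0.02] w 85.6 j6 124
```

View pics/w24.png

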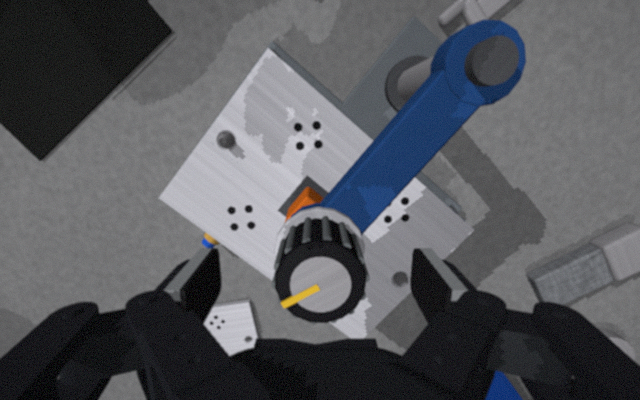

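View pics/s24c.png

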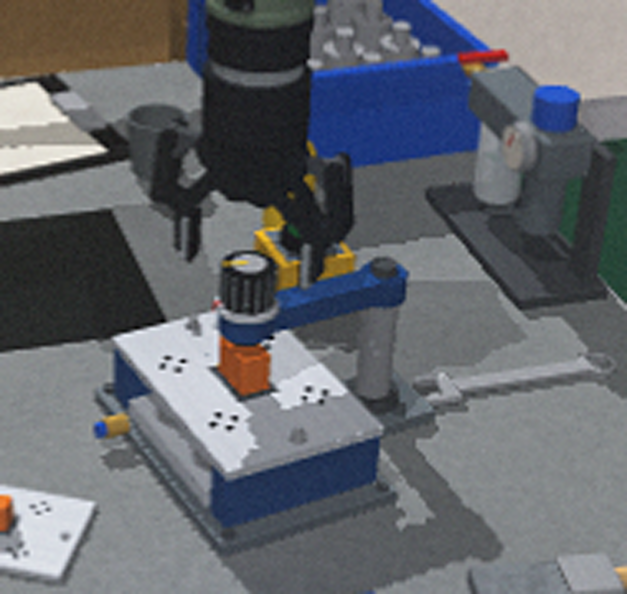

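jog_arm(
  commands=[0.8,-2,0,0,0,0.14,0,0,0,0,0,0.14,0,0,0,0,0,0.14,0,0,0,0,0,0.14,0,0,0,0,0,0.14,0,0,0,0,0,0.14,0,0,0,0,0,0.14,0,0,0,0,0,0.14],
)

```text
clock: 38.6
position: [0.5443, 0.017, 0.1464]
ee_rot: [-180.0, -0.0, 115.2]
wrist_force: [0.3, -0.7, -0.2]
grip_width: 0.0854
```

jog_arm(
  commands=[0,0,0,0,0,0.14,0,0,0,0,0,0.14,0,0,0,0,0,0.14,0,0,0,0,0,0.14,0,0,0,0,0,0.14,0,0,0,0,0,0.14,0,0,0,0,0,0.14,0,0,0,0,0,0.14],
)

```text
clock: 39.4
position: [0.5443, 0.017, 0.1465]
ee_rot: [180.0, -0.0, 179.4]
wrist_force: [-0.2, -0.2, 0.5]
grip_width: 0.0856
```

jog_arm(
  commands=[0,0,0,0,0,0.14,0,0,0,0,0,0.14,0,0,0,0,0,0.14,0,0,0,0,0,0.14,0,0,0,0,0,0.14,0,0,0,0,0,0.14,0,0,0,0,0,0.14,0,0,0,0,0,0.14],
)

```text
clock: 40.2
position: [0.5444, 0.017, 0.1464]
ee_rot: [180.0, 0.0, -116.4]
wrist_force: [0.3, -0.8, 0.1]
grip_width: 0.0855
```

jog_arm(
  commands=[0,0,0,0,0,0.14,0,0,0,0,0,0.14,0,0,0,0,0,0.14,0,0,0,0,0,0.14,0,0,0,0,0,0.14,0,0,0,0,0,0.14,0,0,0,0,0,0.14,0,0,0,0,0,0.14],
)

```text
clock: 41.0
position: [0.5444, 0.017, 0.1464]
ee_rot: [-180.0, 0.0, -52.3]
wrist_force: [-0.0, -0.3, 0.1]
grip_width: 0.0856
```

jog_arm(
  commands=[0,0,0,0,0,0.13,0,0,0,0,0,0.13,0,0,0,0,0,0.13,0,0,0,0,0,0.13,0,0,0,0,0,0,0,0,0,0,0,0],
)

```text
clock: 41.6
position: [0.5443, 0.017, 0.1464]
ee_rot: [-180.0, 0.0, -23.0]
wrist_force: [0.0, -0.4, 0.1]
grip_width: 0.0854
```

Run:
```python
from h import *
s=st(); print(np.round(s['joints'],1))
im,inf=snap('wrist','w25')
```

```text
t 41.60 pos [544.3  17.  146.4] rot [-180.    0.  -23.] F [ 0.  -0.4  0.1] T [0.01 0.04 0.  ] w 85.4 j6 -163
[  -6.    22.2  -19.1   48.7    0.  -163. ]
```

View pics/w25.png

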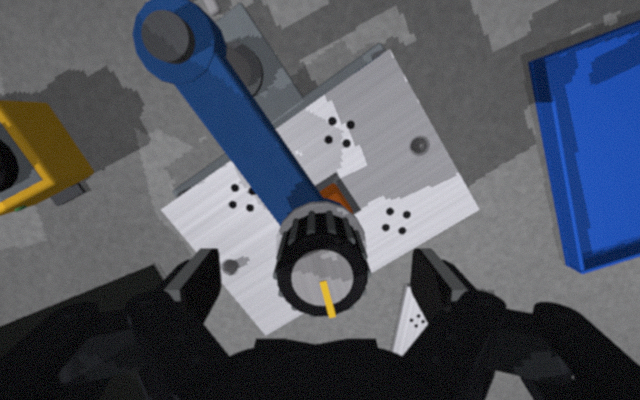

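jog_arm(
  commands=[0,0,0,0,0,0,0,0,0,0,0,0,0,0,0,0,0,0,0,0,0,0,0,0],
  fingers=-1,
  grip_force=60,
)

```text
clock: 42.05
position: [0.5436, 0.0147, 0.1471]
ee_rot: [179.7, -0.0, -22.9]
wrist_force: [-3.4, -7.0, 5.6]
grip_width: 0.0378
```

jog_arm(
  commands=[0,0,0,0,0,-0.07,0,0,0,0,0,-0.14,0,0,0,0,0,-0.14,0,0,0,0,0,-0.14,0,0,0,0,0,-0.14,0,0,0,0,0,-0.14],
)

```text
clock: 42.65
position: [0.5431, 0.0142, 0.1471]
ee_rot: [179.7, -0.3, -67.4]
wrist_force: [-5.3, -7.4, 8.2]
grip_width: 0.0381
```

Run:
```python
from h import *
s=st()
im,inf=snap('wrist','w26')
```

```text
t 42.65 pos [543.1  14.2 147.1] rot [179.7  -0.3 -67.4] F [-5.3 -7.4  8.2] T [-1.64  1.24  0.05] w 38.1 j6 -119
```

View pics/w26.png

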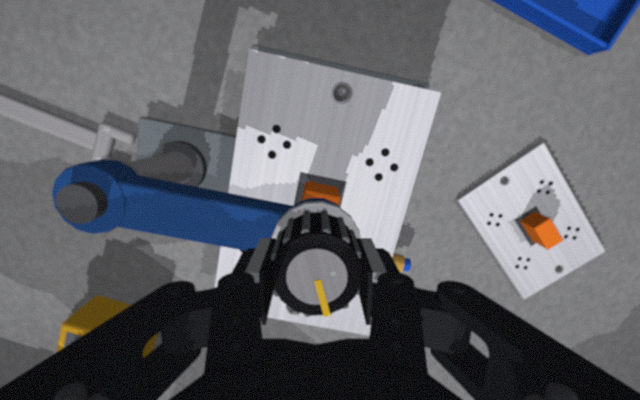

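jog_arm(
  commands=[-0.5,-1,0,0,0,-0.14,0,0,0,0,0,-0.14,0,0,0,0,0,-0.14,0,0,0,0,0,-0.14,0,0,0,0,0,-0.14,0,0,0,0,0,-0.14,0,0,0,0,0,-0.14,0,0,0,0,0,-0.14],
)

```text
clock: 43.5
position: [0.5421, 0.0143, 0.1471]
ee_rot: [-180.0, -0.3, -131.5]
wrist_force: [-7.5, -5.1, 8.9]
grip_width: 0.038
```

jog_arm(
  commands=[0,0,0,0,0,-0.14,0,0,0,0,0,-0.14,0,0,0,0,0,-0.14,0,0,0,0,0,-0.14,0,0,0,0,0,-0.14,0,0,0,0,0,-0.14,0,0,0,0,0,-0.14,0,0,0,0,0,-0.14],
)

```text
clock: 44.3
position: [0.5418, 0.0151, 0.1471]
ee_rot: [-179.8, -0.2, 164.3]
wrist_force: [-8.2, -2.6, 9.9]
grip_width: 0.0379
```

Run:
```python
from h import *
s=st()
im,inf=snap('wrist','w27')
```

```text
t 44.30 pos [541.8  15.1 147.1] rot [-179.8   -0.2  164.3] F [-8.2 -2.6  9.9] T [-0.54  1.68  0.08] w 37.9 j6 10
```

View pics/w27.png

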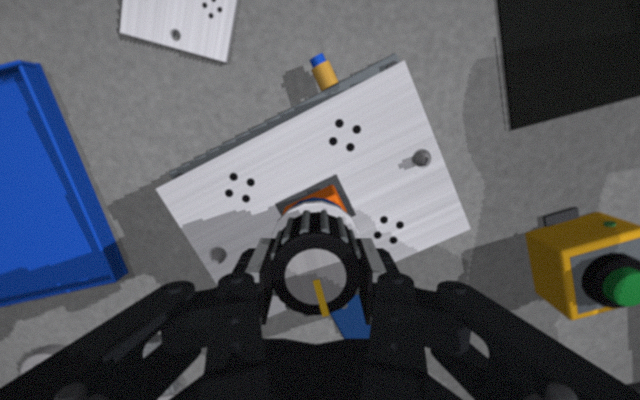

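jog_arm(
  commands=[-1,0,0,0,0,-0.14,0,0,0,0,0,-0.14,0,0,0,0,0,-0.14,0,0,0,0,0,-0.14,0,0,0,0,0,-0.14,0,0,0,0,0,-0.14],
)

```text
clock: 44.95
position: [0.5421, 0.0157, 0.1472]
ee_rot: [-179.9, 0.0, 116.3]
wrist_force: [-4.6, -1.1, 7.0]
grip_width: 0.038
```

Run:
```python
from h import *
s=st()
im,inf=snap('side','s28')
cv2.imwrite('pics/s28c.png',cv2.resize(im[170:270,280:400],None,fx=6,fy=6,interpolation=cv2.INTER_CUBIC))
```

```text
t 44.95 pos [542.1  15.7 147.2] rot [-179.9    0.   116.3] F [-4.6 -1.1  7. ] T [-0.12  0.89  0.36] w 38.0 j6 58
```

jog_arm(
  commands=[0,0,0,0,0,-0.14,0,0,0,0,0,-0.14,0,0,0,0,0,-0.14,0,0,0,0,0,-0.14,0,0,0,0,0,-0.14,0,0,0,0,0,-0.14],
)

```text
clock: 45.6
position: [0.5428, 0.0159, 0.1472]
ee_rot: [180.0, 0.0, 68.2]
wrist_force: [-1.7, 0.3, 5.4]
grip_width: 0.0379
```

Run:
```python
from h import *
s=st()
im,inf=snap('side','s29')
cv2.imwrite('pics/s29c.png',cv2.resize(im[170:270,280:400],None,fx=6,fy=6,interpolation=cv2.INTER_CUBIC))
```

```text
t 45.60 pos [542.8  15.9 147.2] rot [180.    0.   68.2] F [-1.7  0.3  5.4] T [-0.08  0.42  0.4 ] w 37.9 j6 106
```

View pics/s28c.png

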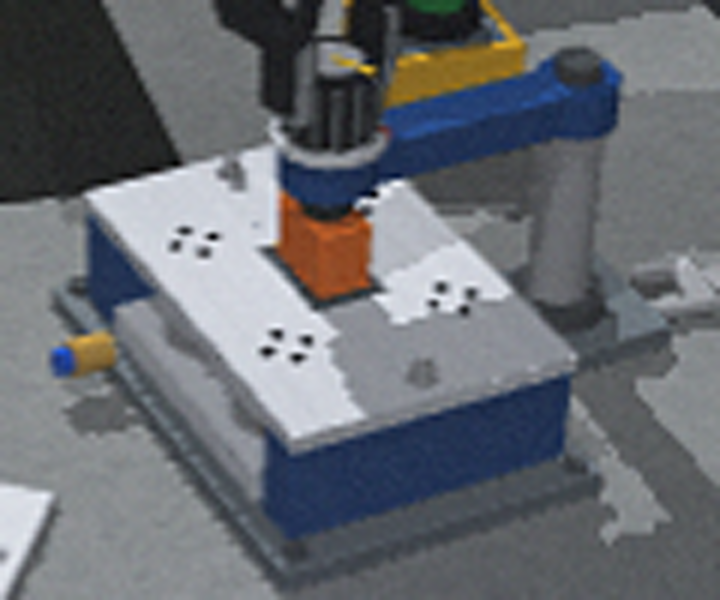

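View pics/s29c.png

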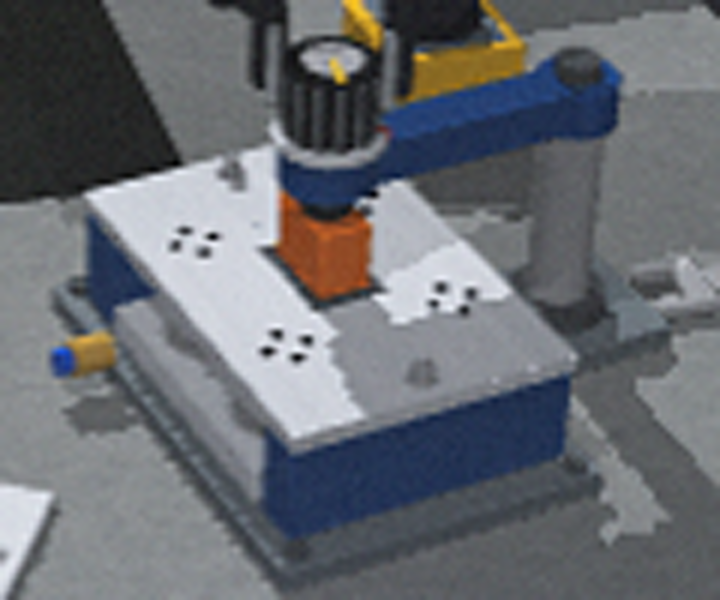

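The red mark stands still at (386,132) in both crops while the yellow line turned about 48° and the torque held near 0.38 N m, so the knob is slipping. One more half stroke gives margin.

jog_arm(
  commands=[0,0,0,0,0,-0.14,0,0,0,0,0,-0.14,0,0,0,0,0,-0.14,0,0,0,0,0,-0.14,0,0,0,0,0,-0.14,0,0,0,0,0,0],
)

```text
clock: 46.25
position: [0.5435, 0.0154, 0.1472]
ee_rot: [179.9, -0.0, 28.3]
wrist_force: [-0.7, -2.6, 5.0]
grip_width: 0.0377
```

jog_arm(
  commands=[0,0,0,0,0,0,0,0,0,0,0,0,0,0,0,0,0,0,0,0,0,0,0,0,0,0,20,0,0,0,0,0,40,0,0,0,0,0,40,0,0,0],
  fingers=1,
)

```text
clock: 46.95
position: [0.542, 0.0161, 0.2468]
ee_rot: [-179.9, 0.1, 28.4]
wrist_force: [0.9, -0.9, -0.0]
grip_width: 0.0853
```

Run:
```python
from h import *
s=st()
im,inf=snap('side','s30')
cv2.imwrite('pics/s30c.png',cv2.resize(im[140:270,270:400],None,fx=4.6,fy=4.6,interpolation=cv2.INTER_CUBIC))
snap('wrist','w30')
```

```text
t 46.95 pos [542.   16.1 246.8] rot [-1.799e+02  1.000e-01  2.840e+01] F [ 0.9 -0.9 -0. ] T [ 0.05 -0.01 -0.02] w 85.3 j6 146
```

View pics/s30c.png

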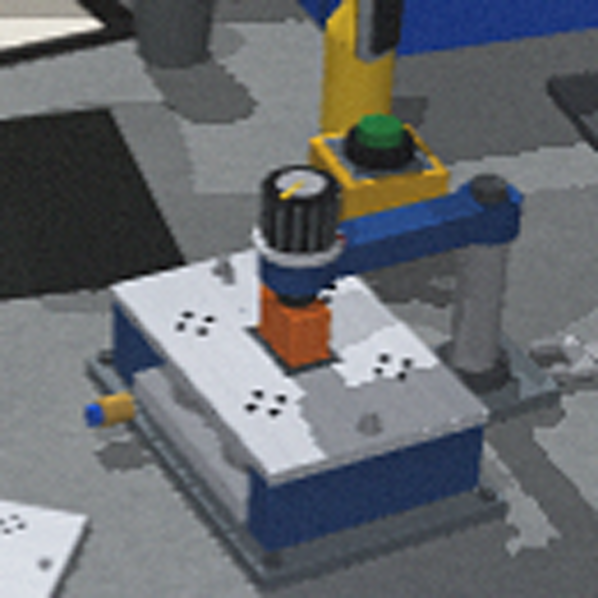

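View pics/w30.png

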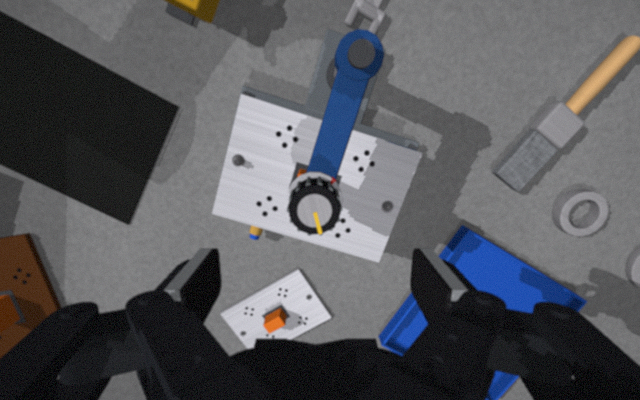

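Clamped: the red mark hasn't moved, the yellow line has turned further, and the foot is on the boss. Next, the start button.

jog_arm(
  commands=[0,0,0,0,0,0.14,21,36,0,0,0,0.14,21,36,0,0,0,0.14,21,36,0,0,0,0.14,21,36,0,0,0,0.1,21,36,0,0,0,0,21,36,0,0,0,0,0,0,0,0,0,0],
  fingers=-1,
)

```text
clock: 47.85
position: [0.6698, 0.2365, 0.2435]
ee_rot: [-179.9, -0.0, 66.5]
wrist_force: [-0.3, 0.1, -0.5]
grip_width: 0.0002
```

jog_arm(
  commands=[0,0,-40,0,0,0,0,0,-40,0,0,0,0,0,-30,0,0,0,0,0,-10,0,0,0,0,0,0,0,0,0,0,0,0,0,0,0],
)

```text
clock: 48.45
position: [0.6698, 0.2319, 0.128]
ee_rot: [179.9, -0.1, 66.2]
wrist_force: [0.2, -0.1, -0.4]
grip_width: 0.0
```

Run:
```python
from h import *
s=st()
im,inf=snap('wrist','w31')
for c,a,r in blobs(im,(45,100,50),(80,255,255),amin=50): print(c,a,plane(inf,[c],.07)*1000)
```

```text
t 48.45 pos [669.8 231.9 128. ] rot [ 1.799e+02 -1.000e-01  6.620e+01] F [ 0.2 -0.1 -0.4] T [0.04 0.02 0.02] w 0.0 j6 127
[313.56592878 213.61672548] 1558.5 [[669.16027026 234.95306809  70.        ]]
[637.21556886  10.46506986] 83.5 [[882.87599561 270.47535947  70.        ]]
```

View pics/w31.png

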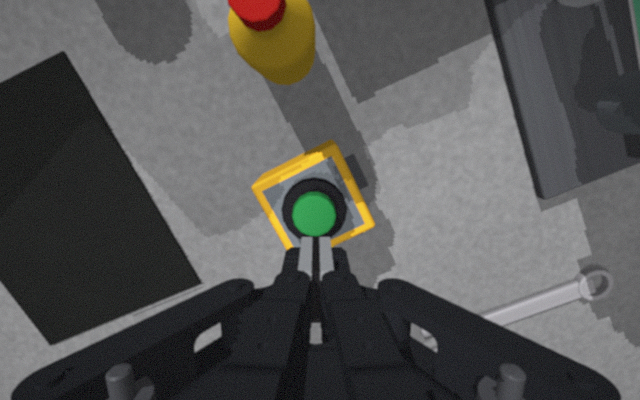

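jog_arm(
  commands=[-1,1,-25,0,0,0,0,0,-20,0,0,0,0,0,-8,0,0,0,0,0,0,0,0,0,0,0,0,0,0,0],
)

```text
clock: 49.0
position: [0.6689, 0.2331, 0.0751]
ee_rot: [179.9, -0.1, 66.2]
wrist_force: [0.4, 1.1, 0.8]
grip_width: -0.0001
```

jog_arm(
  commands=[0,0,-3,0,0,0,0,0,-2,0,0,0,0,0,-2,0,0,0,0,0,0,0,0,0],
)

```text
clock: 49.4
position: [0.6687, 0.2331, 0.0671]
ee_rot: [179.9, -0.1, 66.2]
wrist_force: [0.5, 1.1, 3.1]
grip_width: -0.0001
```

jog_arm(
  commands=[0,0,-2,0,0,0,0,0,-2,0,0,0,0,0,0,0,0,0],
)

```text
clock: 49.7
position: [0.6688, 0.2331, 0.064]
ee_rot: [179.9, -0.1, 66.2]
wrist_force: [-0.6, 0.4, 9.0]
grip_width: 0.0001
```

jog_arm(
  commands=[0,0,-1.5,0,0,0,0,0,0,0,0,0,0,0,0,0,0,0],
)

```text
clock: 50.0
position: [0.6688, 0.2332, 0.0639]
ee_rot: [179.9, -0.1, 66.2]
wrist_force: [-3.5, -1.4, 16.2]
grip_width: 0.0003
```

Bottomed: z stalls at 63.9 mm and the force climbs to 16 N. Now lifting off.

jog_arm(
  commands=[0,0,5,0,0,0,0,0,10,0,0,0,0,0,30,0,0,0,0,0,50,0,0,0,0,0,50,0,0,0,-20,-30,40,0,0,0,-30,20,0,0,0,0,0,0,0,0,0,0],
)

```text
clock: 50.8
position: [0.6162, 0.2263, 0.2447]
ee_rot: [-179.9, -0.0, 66.3]
wrist_force: [-0.5, -1.0, -0.7]
grip_width: 0.0002
```

jog_arm(
  commands=[-40,25,0,0,0,0,-40,25,0,0,0,0,-40,25,0,0,0,0,-40,20,0,0,0,0,-20,0,0,0,0,0,0,0,0,0,0,0],
)

```text
clock: 51.4
position: [0.4358, 0.3204, 0.2424]
ee_rot: [-179.9, 0.2, 66.4]
wrist_force: [-0.2, -0.6, 0.6]
grip_width: 0.0001
```

Run:
```python
from h import *
s=st()
im,inf=snap('side','s32')
im2,inf=snap('top','t32')
cv2.imwrite('pics/s32c.png',cv2.resize(im[110:270,270:450],None,fx=4,fy=3.7,interpolation=cv2.INTER_CUBIC))
```

```text
t 51.40 pos [435.8 320.4 242.4] rot [-179.9    0.2   66.4] F [-0.2 -0.6  0.6] T [ 0.05  0.01 -0.04] w 0.1 j6 142
```

View pics/s32c.png

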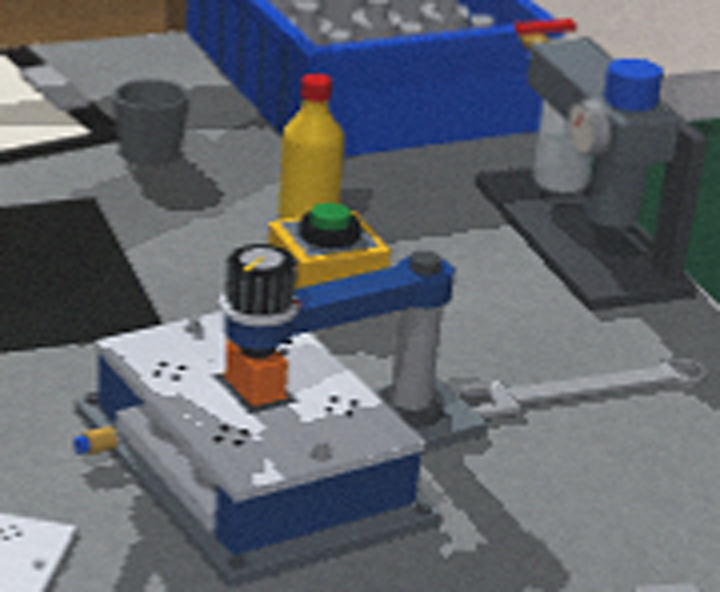

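View pics/t32.png

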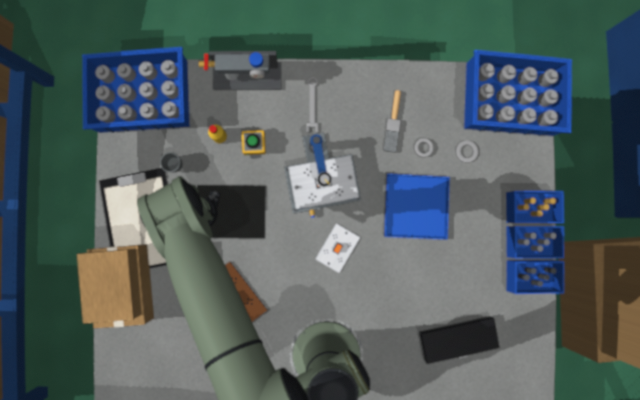

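Run:
```python
from h import *
im=cv2.imread('pics/t32.png'); inf=viewer.camera_info('top')
c=im[130:200,295:350]; cv2.imwrite('pics/t32c.png',cv2.resize(c,None,fx=8,fy=8,interpolation=cv2.INTER_CUBIC))
print(proj(inf,[(.5424,.0153,.168),(.6603,.0376,.135)]), (proj(inf,[(.5424,.0153,.168),(.6603,.0376,.135)])-[295,130])*8)
```

```text
[[324.05663999 178.45353838]
 [316.16787948 139.35704639]] [[232.45311993 387.62830707]
 [169.34303584  74.85637114]]
```

View pics/t32c.png

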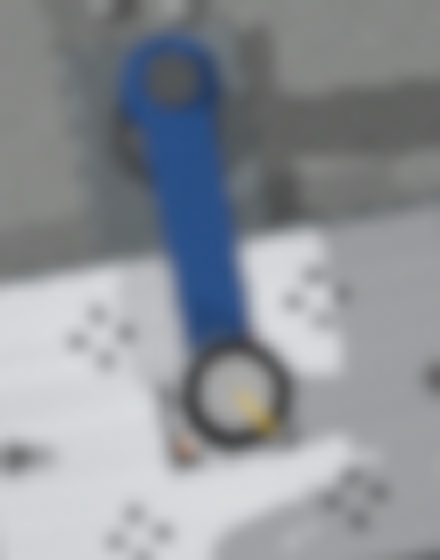

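The knob is within 0.5 px of where the arm would put it at its stop. The button is up and the hubs are under the cover. Handing in.

```bash
python3 -c "
from station import workorder
print(workorder.close_job())"
```

```text
the job is handed in; nothing more can be done
None
```

The job is done in the order asked and handed in at about 51 s of the 210 s allowed; no verdict was reported.

- **Cover and hubs:** I laid the cover flat on the mat and stood both hubs from the tray upright in the two near nests; only two hubs were present. The cover then went back over both dowel pins and lies flat on the rails. Its seated grip height read 74.8 mm, against 74.6 mm before I lifted it.
- **Clamp:** I swung the arm until it stalled at its stop. I then turned the knob clockwise about 5 rad. While it slipped, the red mark stood still and the torque read 0.36–0.40 N m. I estimate at least six clicks from the yellow line; I did not count them.
- **Button:** It bottomed about 6 mm down, with the force rising to 16 N, and had come up again in the last side picture.

The last pictures showed the bystanders where they were, the cover clamped, and the gripper clear. The only disagreements were small: the cameras and the arm's own readings differed by 1–3 mm, and the knob showed about 0.5 px from its expected place at the stop. The hubs can't be seen under the closed cover; I last saw them upright in the nests just before it went on.

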